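# Take the width of a bronze statue base with the sliding-jaw rule

### The arm

A 6-joint arm with a two-finger parallel gripper is mounted at the origin on the work surface. World frame = base frame: x ahead of the robot, y to its left, z up, the work surface at z = 0. Lengths are in m, angles in rad, forces in N, time in s.
With the tool pointing down it reaches from about 0.35 to 0.775 m from the base axis. Payload 5.5 kg.
Tool frame: the origin (TCP) lies at the very end of the fingers, on their centre line; the grasp point (between the pads) lies 19 mm behind it; z points along the fingers, y is the direction in which the jaws open and shut (so a half turn about z gives the same grasp; the last joint's range is limited). The gripper opens to 85 mm and grips with 20 to 120 N. Pads are 22 mm wide; open, the fingers measure 114 mm over their backs; the gripper's body (76 mm by 85 mm) begins 54 mm behind the grasp point. The pads swing forward as they close: fully open they stand 13 mm farther back than shut.
Start: joints at [1.09, 0.313, 0.046, 1.304, 0, 1.431], TCP at [0.192, 0.542, 0.231] pointing down, gripper open.
Joint ranges: [-2.76, 2.76], [-0.86, 1.69], [-1.03, 1.26], [-2.2, 2.34], [-1.47, 1.5], [-3.14, 3.14]. Speed limits (rad/s): [2.57, 2.57, 3.14, 3.14, 3.14, 3.14].

### API

Orientations are given as a unit quaternion [w, x, y, z].
In Python, from workcell import get_state, vision, workorder, silhouettes, tip_of gives the robot as it stands.
- The arm moves only by the shell command python3 -m inch 'ROWS' [FORCE]. ROWS is JSON, a list of rows, each a list of 7 numbers: the shift along the tool's x, y, z in cm, then the turn, a rotation vector about the tool's x, y, z in degrees, then the finger opening in cm, from 0 to 8.54. In form: [[dx, dy, dz, rx, ry, rz, hand], ...]. A call has 1 to 5 rows; each row shifts and turns the commanded pose from where the row before left it, along the tool's axes as they then stand; what a row does not reach is not made up. A row lasts 1/10 s, in which the tool goes at most 50 mm and 8.59 degrees, less where a joint would pass 70% of its speed; a pose out of reach is approached as far as the arm can. A call with a gripper value outside its range is refused whole. The fingers move at their own pace and stop on an object; FORCE is the grip in N (left out, the last holds). Time passes only in rows, so rows that do not move let the fingers close. It gives the time, the measured TCP pose, the force and the opening at its end, in the units of the state.
- get_state(): the state, without advancing time (a new reading comes with each control period).
- vision.read_camera(name): name is "scene" or "top" or "wrist"; returns a dict with "pixels" (420x560x3 uint8, red, green, blue), "depth" (420x560 float32, m along the optical axis (not along the pixel's ray), 0 where there is no reading), "mtx" (3x3 intrinsics, pixels), "T" (4x4, takes a point from camera to world coordinates); the wrist camera has in their place "tool_from_camera" (4x4, takes a point from camera to tool coordinates, whose origin is the TCP and whose axes are the flange's). Camera axes: x right, y up, looking along -z (the intrinsics and any distortion apply to the point x, -y, -z); pixel columns grow to the right and rows downward; lengths in m; the calibration is good to about 2 mm. The wrist camera is an equidistant fisheye: a pixel r from the principal point sees the ray r / f radians off the axis. A picture is of the moment at which its call begins: read the wrist's pose just before it.
- workorder.hand_in(): hands the job in, once; it reports no verdict.
Trained networks look in a picture, given as the dict that the camera call returned (one of the last four; its "shot" number tells which), for a name from the list of things; names that differ only in an ending like _2 or _b are one class to them, and where a whole thing is asked for, a point or a joint stands for the part that bears it (a point fixed in the world has none). Each returns a list of dicts, best first, with "confidence" (0 to 1); they miss things now and then, are a little off and sometimes report something else, mostly with a low value. They report only what shows in the picture. A call takes as long as a camera call.
- silhouettes(picture, label): "mask" (420x560 bool, what is visible of it) and "location" ([column, row] in pixels, amid what is visible of it).
- tip_of(picture, label): "location" ([column, row] in pixels: a listed point, or the origin of a listed thing).
The state is a dict: "clock": time; "joint_pos": joint angles; "qvel": joint speeds; "tau": joint torques, N m; "tcp_pos": TCP position; "orientation": TCP orientation; "wrist_force": force on the tool from outside, world axes, zero at the start; "ft_torque": the same for the moment, N m; "finger_gap": finger opening in m.
Only numpy, scipy, OpenCV 4.12 (cv2) and the standard library are available. Lean on these libraries where they do the work, as an engineer would, in place of code of your own. Each camera call takes 0.05 s, during which the arm holds its last target.

### The job

Measure the front width of the bronze base in the tray: lift the sliding-jaw rule off its sloping rest and lower it level, not tipped down off one edge, to lie flat on the tray floor with its straight edge flush along the foot of the base's front face (the long side towards the robot) and its fixed jaw touching the right-hand end of the foot. Then slide the loose jaw up until it touches the left-hand end, and leave the rule lying there, flush and closed on the base. Go gently, the bronze is brittle, and leave the rosette, probe, bottle and dish where they are.

Things in the scene. Friction and masses are not known exactly. Their poses are not given: they have to be found in the camera images.
- plinth: Heavy green-brown bronze statue base in the tray, fixed. Its foot (measured) is a square-edged slab 100 deep (x) x 140 wide (y) x 28 mm high. Above, it steps in by up to 9 mm; a cap from 76 to 92 mm up overhangs the foot by 3 mm all round. Origin: centre of underside, on the tray floor; x from its front face to its back, away from the robot; y to its left end seen from the robot; z up.
- plinth_right (a point): Bottom corner of the foot where the front face (towards the robot) meets the right-hand end as seen from the robot, at the tray floor; axes as the plinth's.
- plinth_left (a point): Bottom corner of the foot where the front face meets the left-hand end, at the tray floor, 140 mm along y from plinth_right; axes as the plinth's.
- rule_grip (a point): Centre of the black grip block, 24 (x) x 22 (y) x 42 mm high, on the rule's beam: 10 to 52 mm above the rule's underside, this point at 31 mm. Rule: loose, aluminium, about 0.4 kg; starts on the sloping rest, tilted with it. Its axes: x square to the beam, the way both jaws point (to the part when laid); y along the beam from fixed to sliding jaw; z up. It balances about 20 mm off on +y.
- rule_corner (a point): The rule's inside corner, where its straight edge meets the fixed jaw's inner face, at the underside: x +34, y -100, z -31 mm from rule_grip, same axes. Finished, it coincides with plinth_right. Beam: x -20 to +34 mm, y -114 to +140 mm from the grip, 10 mm thick; the straight edge is at x +34. Fixed jaw: stands 45 mm out beyond that edge, 14 mm wide (y), 14 mm high.
- jaw (a joint): Sliding jaw of the rule, in m: 0 means 120 mm between the jaws; it grows as the jaw opens, to 0.086 (206 mm). It starts well open, runs along the beam against about 0.5 N of friction and stays where it is left. 0.020 means closed on the 140 mm foot.
- jaw_block (a point): Centre of the black thumb block on the sliding jaw's carriage, 22 (x) x 18 (y) x 26 mm high, 16.5 to 42.5 mm above the rule's underside, at x 0 of rule_grip and 15 mm along +y from the jaw's inner face; axes as the rule's. The carriage (30 mm along y) crosses the beam, 16.5 mm high at most; its jaw stands 47 mm out beyond the straight edge, 14 mm wide, 14 mm high.
- rest: Fixed sloping tool rest left of the tray: a steel board lined with dark foam, 310 mm wide (y), sloping up at 35 degrees along +x to 100 mm high, with a lip at its low edge, near the robot, that stands 7 mm proud of the foam. The rule lies on the foam with its back edge (x -20 mm) against the lip and its jaws pointing up the slope. Origin: centre of its foot, on the bench; z up.
- tray: White enamelled steel tray with a dark rim, 340 mm (x) x 440 mm (y), fixed; floor 4 mm thick, rim 17 mm above the bench. Origin: centre of its underside, on the bench; x away from the robot, y to the left. The base stands towards the back of it.
- rosette: Loose bronze rosette, a disc 36 mm across and 13 mm high, in the tray at the right of the base. Origin: centre of its underside. Leave it alone.
- probe: Loose wooden-handled steel probe, 125 mm long, 8 mm thick, lying in the tray at the left of the base, roughly front to back. Origin: its middle, at the underside. Leave it alone.
- bottle: Glass dispenser bottle with a steel pump top, 64 mm across, 129 mm high, standing behind the left of the tray. Origin: centre of its underside. Leave it alone.
- dish: Shallow glass dish 90 mm across, 14 mm high, on the bench in front of the tray, right of the middle. Origin: centre of its underside. Leave it alone.

How it is judged:
On the way:
1. the rule is laid along the front of the base, its fixed jaw round the right-hand end, with the sliding jaw still standing open (x of plinth_right in the frame of rule_corner between -0.004 and 0.008 m and x of plinth_left in the frame of rule_corner between -0.004 and 0.008 m and y of plinth_right in the frame of rule_corner between -0.004 and 0.012 m and z of plinth_right in the frame of rule_corner above -0.004 m and value of joint jaw above 0.03 m), for 0.2 s.
At the end, for the whole second after the job is handed in: The rule lies flat on the tray floor (within 3 mm and 0.03 rad) and at rest, its straight edge within 3 mm of the foot at both ends of the front face, its fixed jaw within 3 mm of the right-hand end, and the jaws are closed on the foot: 137 to 144 mm between them (x of plinth_right in the frame of rule_corner between -0.003 and 0.003 m and x of plinth_left in the frame of rule_corner between -0.003 and 0.003 m and y of plinth_right in the frame of rule_corner between -0.003 and 0.003 m and z of plinth_right in the frame of rule_corner between -0.003 and 0.003 m and angle between rule_corner's own z axis and vertical below 0.03 rad and value of joint jaw between 0.017 and 0.024 m and velocity of joint jaw between -0.005 and 0.005 m/s); the robot touches nothing.
It fails at once if the base is pressed or struck with more than 40 N (contact force between plinth and anything else above 40 N).
It fails at once if the rule comes down on to the tray more than 0.3 rad out of level (dropped or tipped down off one edge) (angle between rule_corner's own z axis and vertical above 0.3 rad and height (world z) of rule_corner below 0.03 m).
It fails at once if another thing is shifted by more than 20 mm (distance of any of rosette, probe, bottle, dish from where it was at the start of the episode above 0.02 m).
It also fails if it takes over 58 s, if anything falls off the work surface, if the arm or the gripper's body presses on something with over 40 N, if the wrist force passes 120 N, or if a joint passes its speed limit or range.

## Working session

There is one attempt and no reset: what is moved stays moved. The work goes in short steps, Python scripts to look and compute and a shell command to move; the robot and the scene stay as the last step left them, time stands still between calls to the robot, and variables do not carry over. Pictures are saved under pics/ and viewed, and the job is handed in when it is done.

```bash
ls; mkdir -p pics
python3 - <<'E'
from workcell import get_state, vision, workorder, silhouettes, tip_of
import cv2
print(get_state())
for n in ["scene","top","wrist"]:
    p=vision.read_camera(n)
    cv2.imwrite(f"pics/{n}0.png",p["pixels"][:,:,::-1])
    print(n,p["mtx"],p.get("T"),p.get("tool_from_camera"),p["shot"])
    for l in ["plinth","plinth_right","plinth_left","rule_grip","rule_corner","jaw_block","rosette","probe","tray","rest","bottle","dish"]:
        r=tip_of(p,l)
        print(l,[(x["location"],round(x["confidence"],2)) for x in r[:2]])
E
```

```text
pics
{'clock': 0.0, 'joint_pos': array([ 1.09039004e+00,  3.13993168e-01,  4.49947090e-02,  1.30361078e+00,
       -8.59218376e-06,  1.43118943e+00]), 'qvel': array([ 1.95517302e-03,  8.90377333e-05,  1.44163956e-03, -4.30302546e-04,
       -8.54964814e-04, -4.28587066e-06]), 'tau': array([-1.11975492e-03, -4.80628932e+01,  2.98533565e+01,  1.94628682e-02,
       -1.93314982e-04,  2.47652480e-05]), 'tcp_pos': array([0.19196638, 0.54146982, 0.23041943]), 'orientation': array([-2.72436919e-04,  1.69576193e-01,  9.85516663e-01, -8.64558185e-04]), 'wrist_force': array([-0.81262105, -0.06291783,  0.03590141]), 'ft_torque': array([ 0.00361817,  0.01676971, -0.02036699]), 'finger_gap': 0.08551174165366028}
scene [[485.49705665   0.         279.96031629]
 [  0.         485.49705665 213.74515646]
 [  0.           0.           1.        ]] [[ 0.64104928 -0.44256226  0.6270522   1.16510569]
 [ 0.76746516  0.3773835  -0.518246   -0.54166045]
 [-0.00728303  0.81346195  0.58157254  0.65319928]
 [ 0.          0.          0.          1.        ]] None 1
plinth [([279.7, 297.9], 0.78)]
plinth_right [
[... 1011 characters left out ...]
est [([148.6, 222.6], 0.58)]
bottle [([194.2, 125.7], 0.69)]
dish [([373.0, 285.8], 0.94)]
wrist [[325.1922621    0.         273.91800916]
 [  0.         325.1922621  214.64166276]
 [  0.           0.           1.        ]] None [[ 1.87530101e-04  9.44071852e-01  3.29739750e-01  8.50055133e-02]
 [ 9.99999982e-01 -1.68567540e-04 -8.60988946e-05  8.64290881e-04]
 [-2.57001244e-05  3.29739761e-01 -9.44071867e-01 -1.42172839e-01]
 [ 0.00000000e+00  0.00000000e+00  0.00000000e+00  1.00000000e+00]] 3
plinth []
plinth_right []
plinth_left []
rule_grip []
rule_corner []
jaw_block [([174.1, 338.5], 0.59)]
rosette []
probe []
tray []
rest [([222.3, 378.6], 0.77)]
bottle []
dish [([174.4, 336.9], 0.4)]
```

View pics/scene0.png

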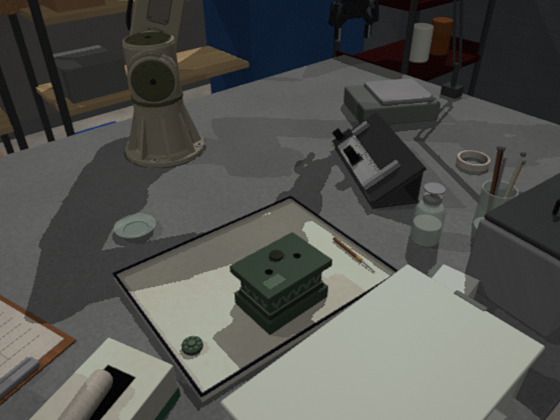

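View pics/top0.png

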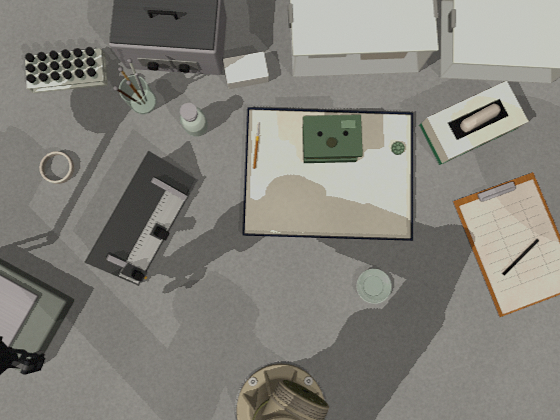

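View pics/wrist0.png

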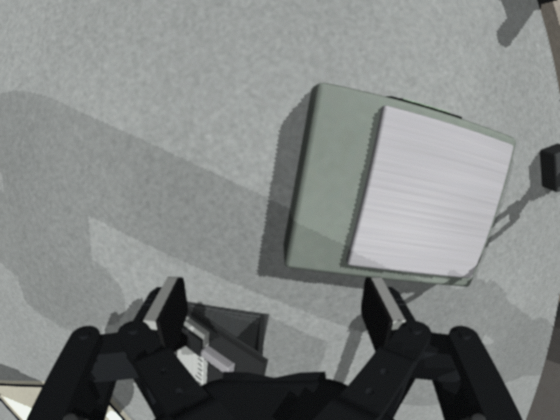

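The top view shows the rule on the rest (beam from about (175,185) to (130,272), grip at (162,232)). The base is at (332,138), and the dish, rosette, probe and bottle stand clear. Next I'll measure the poses from depth.

```bash
cat > h.py <<'E'
from workcell import get_state, vision, workorder, silhouettes, tip_of
import numpy as np, cv2
from scipy.spatial.transform import Rotation as R
def q2R(q): return R.from_quat([q[1],q[2],q[3],q[0]]).as_matrix()
def shot(n):
    s=get_state(); p=vision.read_camera(n)
    if n=="wrist":
        Tt=np.eye(4);Tt[:3,:3]=q2R(s["orientation"]);Tt[:3,3]=s["tcp_pos"]
        p["T"]=Tt@p["tool_from_camera"]
    p["fish"]=(n=="wrist"); return p
def rays(p,uv):
    uv=np.atleast_2d(np.asarray(uv,float)); K=p["mtx"]
    a=(uv[:,0]-K[0,2])/K[0,0]; b=(uv[:,1]-K[1,2])/K[1,1]
    if p["fish"]:
        r=np.hypot(a,b)+1e-12; t=np.tan(r); a,b=a/r*t,b/r*t
    return np.c_[a,-b,-np.ones(len(a))]   # per unit axial depth
def pts(p,uv,d=None):
    uv=np.atleast_2d(np.asarray(uv,float))
    if d is None: d=p["depth"][uv[:,1].round().astype(int),uv[:,0].round().astype(int)]
    c=rays(p,uv)*np.asarray(d).reshape(-1,1)
    return c@p["T"][:3,:3].T+p["T"][:3,3]
def onz(p,uv,z):
    r=rays(p,uv)@p["T"][:3,:3].T; o=p["T"][:3,3]
    return o+r*((z-o[2])/r[:,2])[:,None]
def cloud(p):
    v,u=np.mgrid[0:420,0:560]; uv=np.c_[u.ravel(),v.ravel()]
    return pts(p,uv).reshape(420,560,3)
def proj(p,X):
    X=np.atleast_2d(X); c=(X-p["T"][:3,3])@p["T"][:3,:3]; K=p["mtx"]
    a=c[:,0]/-c[:,2]; b=-c[:,1]/-c[:,2]
    if p["fish"]:
        r=np.hypot(a,b)+1e-12; t=np.arctan2(np.hypot(c[:,0],c[:,1]),-c[:,2]); a,b=a/r*t,b/r*t
    return np.c_[a*K[0,0]+K[0,2],b*K[1,1]+K[1,2]]
E
python3 - <<'E'
from h import *
np.set_printoptions(precision=4,suppress=True)
for n in ["top","scene"]:
    p=shot(n); C=cloud(p); np.save(f"C_{n}.npy",C)
    print(n,(p["depth"]>0).mean())
    for l in ["plinth","rest","rule_grip","rosette","probe","tray","bottle","dish"]:
        r=silhouettes(p,l)
        if not r: print(l,"none");continue
        m=r[0]["mask"]; P=C[m&(p["depth"]>0)]
        np.save(f"m_{n}_{l}.npy",m)
        print(l,r[0]["confidence"],m.sum(),P.min(0),P.max(0),np.median(P,0))
    if n=="top":
        for l in ["plinth_right","plinth_left","rule_grip","rule_corner","jaw_block"]:
            r=tip_of(p,l)
            if r: print(l,r[0]["location"],pts(p,r[0]["location"]))
    cv2.imwrite(f"pics/{n}1.png",cv2.resize(p["pixels"][140:300,60:220,::-1] if n=="top" else p["pixels"][100:220,300:460,::-1],None,fx=4,fy=4,interpolation=cv2.INTER_CUBIC)[:600])
print(get_state()["clock"])
E
```

```text
top 0.9959438775510204
plinth 0.7 2797 [ 0.6219 -0.2113  0.0001] [ 0.7303 -0.0613  0.1069] [ 0.6688 -0.1332  0.096 ]
rest 0.63 4581 [ 0.3367  0.2143 -0.0059] [0.6395 0.4979 0.1065] [0.4983 0.357  0.0759]
rule_grip 0.95 2510 [ 0.3158  0.238  -0.0059] [0.5753 0.4224 0.094 ] [0.431  0.321  0.0504]
rosette 0.71 149 [ 0.6456 -0.335   0.0054] [ 0.6819 -0.299   0.0218] [ 0.6625 -0.3167  0.0139]
probe none
tray 0.67 18268 [ 0.4207 -0.3592 -0.0063] [0.78   0.094  0.0998] [ 0.5704 -0.1252  0.0047]
bottle none
dish 0.9 941 [ 0.258  -0.285  -0.0038] [ 0.3475 -0.1987  0.0221] [ 0.3028 -0.2439  0.0084]
plinth_right [358.6, 162.2] [[ 0.6274 -0.2156  0.0004]]
plinth_left [302.9, 161.5] [[ 0.6272 -0.0665  0.016 ]]
rule_grip [159.8, 233.9] [[0.4361 0.292  0.078 ]]
rule_corner [167.2, 190.6] [[0.5468 0.2798 0.0565]]
jaw_block [137.9, 275.0] [[0.3363 0.3472 0.0641]]
scene 0.9958503401360544
plinth 0.61 6462 [ 0.5339 -0.2118  0.0045] [ 0.7313 -0.0641  0.1046] [ 0.7017 -0.157   0.0961]
rest 0.63 3834 [ 0.2816  0.2068 -0.0016] [0.6402 0.564  0.1031] [0.5635 0.3182 0.0654]
rule_grip 0.65 1581 [0.3191 0.2329 0.0247] [0.5786 0.4116 0.0904] [0.4542 0.2957 0.053 ]
rosette 0.88 330 [ 0.6474 -0.3375  0.0047] [ 0.6835 -0.3045  0.0209] [ 0.6679 -0.3224  0.0153]
probe 0.53 80 [0.6249 0.0483 0.0088] [0.6967 0.0601 0.0158] [0.6572 0.0545 0.0124]
tray 0.68 23112 [ 0.4046 -0.3621 -0.0011] [0.8644 0.0962 0.1623] [ 0.6032 -0.2166  0.0059]
bottle 0.98 1743 [ 0.6206  0.1822 -0.001 ] [0.7644 0.3903 0.133 ] [0.7416 0.1985 0.0714]
dish 0.6 789 [ 0.2512 -0.2878 -0.0003] [ 0.3484 -0.1999  0.0189] [ 0.2934 -0.2427  0.0098]
3.1
```

View pics/top1.png

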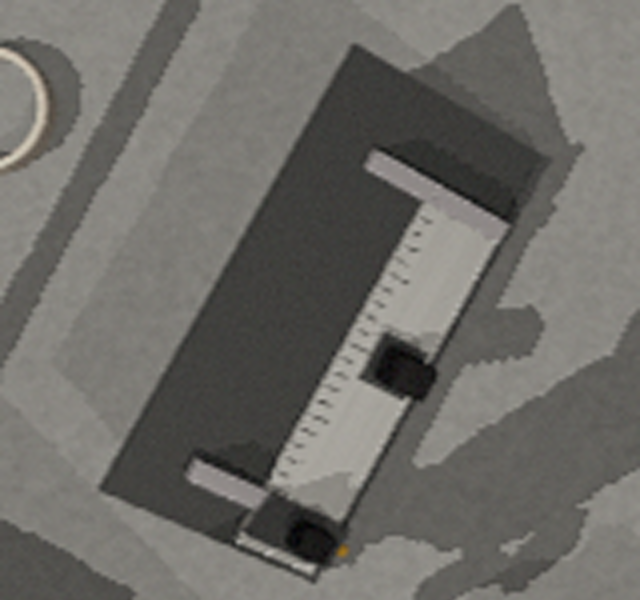

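View pics/scene1.png

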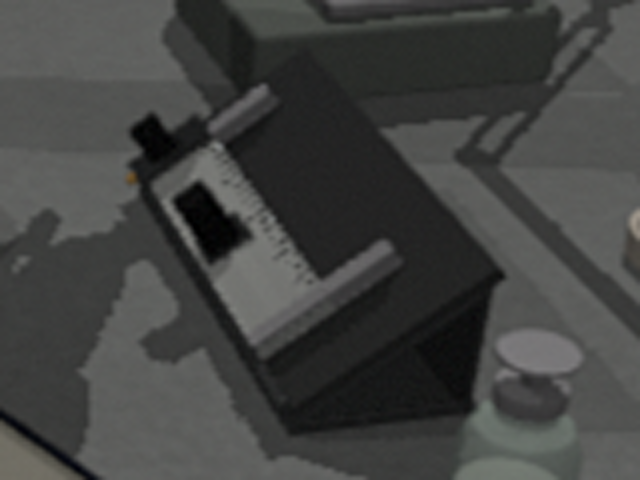

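```bash
cat > fit.py <<'E'
from h import *
from scipy.optimize import least_squares
# rule frame rel. grip: features (top edges)
def Rr(yaw,tilt=np.radians(35),roll=0): return R.from_euler('ZYX',[yaw,-tilt,roll]).as_matrix()
E
python3 - <<'E'
from fit import *
np.set_printoptions(precision=4,suppress=True)
p=shot("top"); C=np.load("C_top.npy")
z2=lambda a:(np.array(a,float)+0.5)/4-0.5+[60,140]
# feature pixel, rule coord (mm)
F=[((368,162),(79,-100,-17)),((376,150),(79,-114,-17)),((510,228),(-20,-114,-17)),((420,206),(34,-100,-21)),
   ((365,375),(12,11,-21)) ,((385,335),(12,-11,-21)),((435,375),(-12,-11,21)),((415,400),(-12,11,21))]
uv=z2([f[0] for f in F]); X=np.array([f[1] for f in F])/1000
def res(v): return ((proj(p,X@Rr(v[3]).T+v[:3])-uv).ravel())
# seed
s=least_squares(res,[0.44,0.3,0.07,1.05],loss='soft_l1')
print(s.x,np.degrees(s.x[3])); print(res(s.x).reshape(-1,2))
# depth check: beam plane
Rm=Rr(s.x[3]); 
L=(C.reshape(-1,3)-s.x[:3])@Rm
m=(abs(L[:,0]-8)<14)&((abs(L[:,1]+55)<30)|(abs(L[:,1]-45)<20)) if 0 else (L[:,0]>-.014)&(L[:,0]<.028)&(((L[:,1]>-.09)&(L[:,1]<-.03))|((L[:,1]>.03)&(L[:,1]<.07)))&(abs(L[:,2]+.021)<.02)
print(m.sum(), np.median(L[m],0)*1000)
A=np.c_[L[m][:,:2],np.ones(m.sum())]; print(np.linalg.lstsq(A,L[m][:,2],rcond=None)[0])
m2=(abs(L[:,0])<.006)&(abs(L[:,1])<.006); print("grip top z",np.median(L[m2][:,2]))
E
```

```text
[0.441  0.2985 0.053  1.0514] 60.23968882853183
[[-0.2557  1.7362]
 [ 0.6462 -0.1326]
 [-0.7237 -0.5897]
 [ 1.2233 -0.7424]
 [-0.267  -0.8798]
 [-0.8038  1.5447]
 [-0.0331 -0.5826]
 [ 0.4488  0.8907]]
628 [  6.9147 -38.7857 -15.8494]
[ 0.0074  0.0123 -0.0157]
grip top z 0.026826060658516084
```

```bash
cat > plan.py <<'E'
from h import *
def ruleR(yaw,tilt): return R.from_euler('ZY',[yaw,-tilt]).as_matrix()
def toolR(Rm,lean):
    a=np.radians(lean); y=np.array([0,1,0.]); z=np.array([np.sin(a),0,-np.cos(a)]); x=np.cross(y,z)
    return Rm@np.c_[x,y,z]
def delta(Rt,tcp):
    s=get_state(); R0=q2R(s["orientation"])
    rv=R.from_matrix(R0.T@Rt).as_rotvec(degrees=True)
    print("clock",s["clock"],"rotvec deg",rv.round(2),np.linalg.norm(rv).round(2),"shift cm in cur tool",((tcp-s["tcp_pos"])@R0*100).round(2),"in target tool",((tcp-s["tcp_pos"])@Rt*100).round(2),"F",s["wrist_force"].round(2),"gap",round(s["finger_gap"],4),"q",s["joint_pos"].round(2))
E
python3 - <<'E'
from plan import *
G=np.array([.441,.2985,.053]); yaw=np.radians(60.2); Rm=ruleR(yaw,np.radians(35))
G=G+Rm[:,2]*0.005
Rt=toolR(Rm,15)
tcp=G+Rm@[0,0,.007]+Rt[:,2]*(.019-.14)
print(tcp); delta(Rt,tcp)
E
```

```text
[0.39151417 0.21209287 0.14060713]
clock 3.15 rotvec deg [-34.63 -41.47 -74.27] 91.84 shift cm in cur tool [-29.81 -24.43   9.07] in target tool [ 18.98 -33.69  -8.51] F [-0.53 -1.16  0.79] gap 0.0856 q [1.09 0.31 0.05 1.3  0.   1.43]
```

```bash
python3 -m inch '[[0,0,-1,-2.9,-3.46,-6.19,8.5],[0,0,-1,-2.9,-3.46,-6.19,8.5],[0,0,-1,-2.9,-3.46,-6.19,8.5],[0,0,-1,-2.9,-3.46,-6.19,8.5],[0,0,-1,-2.9,-3.46,-6.19,8.5]]'; python3 -c "
from plan import *
print(get_state()['joint_pos'].round(2),get_state()['clock'])"
```

```text
clock: 3.65
tcp_pos: [0.1853, 0.5383, 0.2812]
orientation: [0.169, -0.103, 0.975, 0.098]
wrist_force: [-0.2, 0.7, -0.3]
finger_gap: 0.0852
[ 1.21  0.03 -0.25  0.96 -0.21  0.96] 3.65
```

```bash
python3 -m inch '[[0,0,0,-2.9,-3.46,-6.19,8.5],[0,0,0,-2.9,-3.46,-6.19,8.5],[0,0,0,-2.9,-3.46,-6.19,8.5],[0,0,0,-2.9,-3.46,-6.19,8.5],[0,0,0,-2.9,-3.46,-6.19,8.5]]'
cat > pg.py <<'E'
from plan import *
import sys
G=np.array([.441,.2985,.053]); yaw=np.radians(60.2); Rm=ruleR(yaw,np.radians(35))
G=G+Rm[:,2]*0.005
Rt=toolR(Rm,15)
tcp=G+Rm@[0,0,.007]+Rt[:,2]*(.019-float(sys.argv[1]))
delta(Rt,tcp)
E
python3 pg.py .14
```

```text
clock: 4.15
tcp_pos: [0.1849, 0.538, 0.2808]
orientation: [0.317, -0.363, 0.857, 0.185]
wrist_force: [0.8, -0.2, -0.1]
finger_gap: 0.0851
clock 4.15 rotvec deg [ -5.55  -6.62 -12.09] 14.86 shift cm in cur tool [ 14.86 -38.26   0.9 ] in target tool [ 22.31 -34.12  -4.79] F [ 0.82 -0.19 -0.1 ] gap 0.0851 q [ 1.19 -0.22 -0.69  0.37 -0.18  0.32]
```

```bash
python3 -m inch '[[0,0,0,-2.8,-3.3,-6.1,8.5],[0,0,0,-2.8,-3.3,-6.1,8.5],[2.4,-3.6,-0.7,0,0,0,8.5],[2.4,-3.6,-0.7,0,0,0,8.5],[2.4,-3.6,-0.7,0,0,0,8.5]]';python3 -m inch '[[2.4,-3.6,-0.7,0,0,0,8.5],[2.4,-3.6,-0.7,0,0,0,8.5],[2.4,-3.6,-0.7,0,0,0,8.5],[2.4,-3.6,-0.7,0,0,0,8.5],[2.4,-3.6,-0.7,0,0,0,8.5]]'; python3 pg.py .14
```

```text
clock: 4.65
tcp_pos: [0.2471, 0.429, 0.2384]
orientation: [0.364, -0.454, 0.785, 0.212]
wrist_force: [0.8, 0.5, -0.4]
finger_gap: 0.085
clock: 5.15
tcp_pos: [0.3599, 0.2504, 0.1882]
orientation: [0.356, -0.457, 0.788, 0.208]
wrist_force: [1.3, 1.0, -0.9]
finger_gap: 0.0848
clock 5.15 rotvec deg [ 0.16 -1.23 -0.09] 1.25 shift cm in cur tool [ 4.73 -4.66  1.81] in target tool [ 4.77 -4.64  1.72] F [ 1.26  1.05 -0.88] gap 0.0848 q [-0.11 -0.34 -1.    0.48  0.76 -0.98]
```

```bash
python3 -m inch '[[2.3,-2.3,0.8,0,0,0,8.5],[2.4,-2.3,0.9,0,0,0,8.5],[0,0,0,0,0,0,8.5]]'; python3 pg.py .14
python3 - <<'E'
from h import *
p=shot("wrist"); cv2.imwrite("pics/w1.png",p["pixels"][:,:,::-1])
for l in ["rule_grip","rule_corner","jaw_block"]:
    for r in tip_of(p,l)[:1]: print(l,r["location"],r["confidence"],pts(p,r["location"]))
import pickle; pickle.dump(p,open("w1.pkl","wb"))
E
```

```text
clock: 5.45
tcp_pos: [0.3908, 0.2113, 0.1382]
orientation: [0.353, -0.454, 0.791, 0.21]
wrist_force: [-0.4, -0.1, 0.2]
finger_gap: 0.0851
clock 5.45 rotvec deg [ 0.28 -1.5  -0.58] 1.63 shift cm in cur tool [-0.25 -0.02 -0.08] in target tool [-0.25 -0.03 -0.08] F [-0.41 -0.09  0.19] gap 0.0851 q [-0.23 -0.16 -1.02  0.41  0.8  -1.15]
rule_grip [273.7, 207.4] 0.8 [[0.42932421 0.27981007 0.06357333]]
rule_corner [176.9, 220.6] 0.95 [[0.54101966 0.27881996 0.0528976 ]]
jaw_block [399.8, 208.1] 0.91 [[0.33699919 0.33911036 0.06266602]]
```

View pics/w1.png

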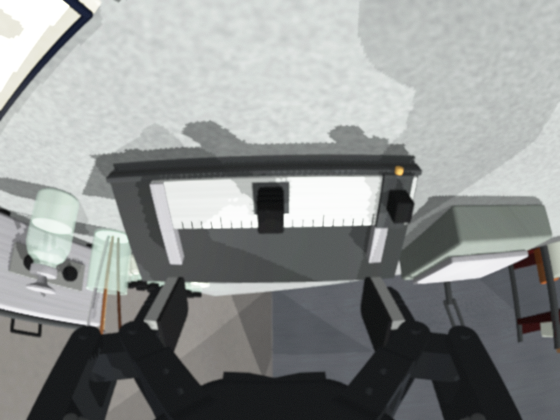

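Run:
```python
import pickle,cv2
p=pickle.load(open("w1.pkl","rb"))
a=p["pixels"][150:280,140:300,::-1]; b=p["pixels"][150:280,260:420,::-1]
cv2.imwrite("pics/w1a.png",cv2.resize(a,None,fx=4.5,fy=4.5,interpolation=cv2.INTER_CUBIC))
cv2.imwrite("pics/w1b.png",cv2.resize(b,None,fx=4.5,fy=4.5,interpolation=cv2.INTER_CUBIC))
```

```text
(no output)
```

View pics/w1a.png

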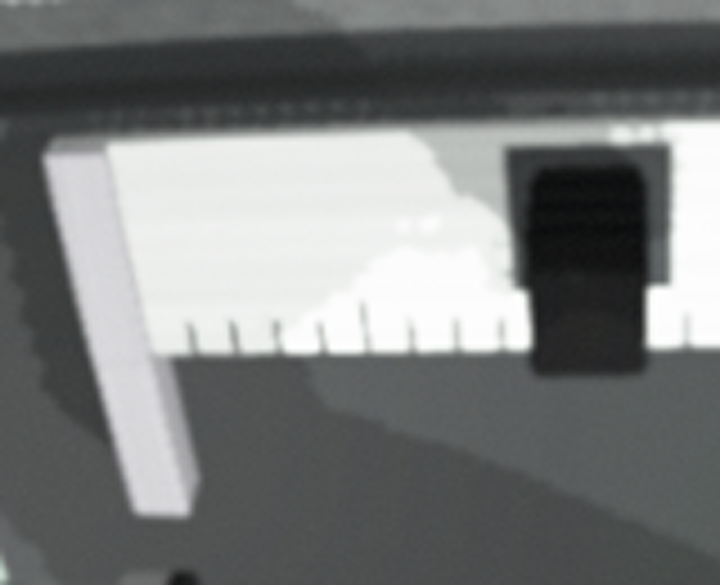

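View pics/w1b.png

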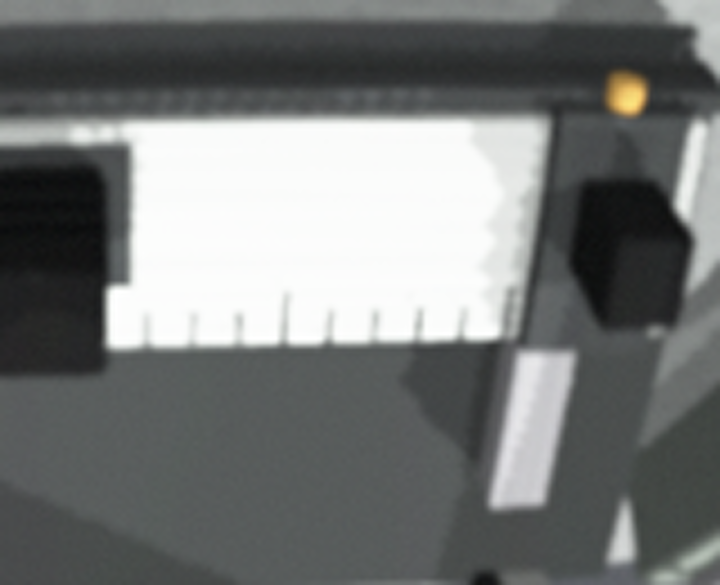

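Run:
```python
from plan import *
import pickle
from scipy.optimize import least_squares
np.set_printoptions(precision=4,suppress=True)
p=pickle.load(open("w1.pkl","rb"))
A=lambda a,o=140:(np.array(a,float)+.5)/4.5-.5+[o,150]
F=[((133,517),(79,-114,-17)),((190,517),(79,-100,-17)),((42,150),(-20,-114,-17)),((103,148),(-20,-100,-17)),((153,357),(34,-100,-21)),((532,375),(12,-11,21)),((645,374),(12,11,21))]
uv=np.array([A(f[0]) for f in F]); X=np.array([f[1] for f in F])/1000
e=A((500,341),260)  # on straight edge near y~+90
def res(v,full=False):
    Rm=R.from_euler('ZYX',[v[3],-v[4],v[5]]).as_matrix()
    r=(proj(p,X@Rm.T+v[:3])-uv)
    q=proj(p,np.array([[.034,.082,-.021]])@Rm.T+v[:3])[0]
    if full: return r,q-e
    return np.r_[r.ravel(),q[1]-e[1],(v[4]-np.radians(35))*100,v[5]*100]
s=least_squares(res,[.443,.301,.057,1.05,.61,0])
print(s.x[:3],np.degrees(s.x[3:])); print(*res(s.x,True))
Rm=R.from_euler('ZYX',[s.x[3],-s.x[4],s.x[5]]).as_matrix()
C=cloud(p); L=((C.reshape(-1,3)-s.x[:3])@Rm)*1000
m=(L[:,0]>-14)&(L[:,0]<28)&(((L[:,1]>-90)&(L[:,1]<-30))|((L[:,1]>30)&(L[:,1]<80)))&(abs(L[:,2]+21)<15)
print(m.sum(),np.median(L[m],0)); B=np.c_[L[m][:,:2],np.ones(m.sum())]; print(np.linalg.lstsq(B,L[m][:,2],rcond=None)[0])
m=(abs(L[:,0])<8)&(abs(L[:,1])<7)&(L[:,2]>0); print("top",np.median(L[m][:,2]))
# carriage inner edge
r=A((548,230),260); 
print("carr pix",r, proj(p,np.array([[.01,y,-.0145] for y in (.07,.08,.09,.1)])@Rm.T+s.x[:3]))
```

```text
[0.4413 0.2948 0.0559] [61.5947 35.4997 -0.0749]
[[ 0.242  -0.3776]
 [-0.4738 -0.2077]
 [-0.1623  0.3847]
 [-0.111   0.158 ]
 [ 0.337  -0.718 ]
 [-0.4944  0.617 ]
 [ 0.6564  0.3541]] [-16.5889  -0.5048]
4296 [  5.985  -33.5042 -20.851 ]
[ -0.0095  -0.0015 -20.7977]
top 21.24049513847533
carr pix [381.3889 200.7222] [[345.7654 207.8184]
 [356.0773 207.6355]
 [366.2365 207.4589]
 [376.2269 207.2889]]
```

```bash
cat > pg.py <<'E'
from plan import *
import sys
G=np.array([.4413,.2948,.0559]); Rm=ruleR(np.radians(61.6),np.radians(35.5))
Rt=toolR(Rm,15)
tcp=G+Rm@[0,0,.006]+Rt[:,2]*(.019-float(sys.argv[1]))
delta(Rt,tcp)
E
python3 pg.py 0.14;python3 pg.py 0
```

```text
clock 5.65 rotvec deg [-0.71 -1.84 -1.05] 2.23 shift cm in cur tool [ 0.32 -0.76  0.15] in target tool [ 0.34 -0.75  0.13] F [-0.94  0.19 -0.6 ] gap 0.0847 q [-0.23 -0.17 -1.02  0.41  0.8  -1.15]
clock 5.65 rotvec deg [-0.71 -1.84 -1.05] 2.23 shift cm in cur tool [-0.12 -0.58 14.14] in target tool [ 0.34 -0.75 14.13] F [-0.94  0.19 -0.6 ] gap 0.0847 q [-0.23 -0.17 -1.02  0.41  0.8  -1.15]
```

```bash
python3 -m inch '[[0.3,-0.75,1.5,0,0,0,8.5],[0,0,3,0,0,0,8.5],[0,0,3,-0.7,-1.8,-1,8.5],[0,0,0,0,0,0,8.5]]'; python3 pg.py 0
```

```text
clock: 6.05
tcp_pos: [0.4341, 0.2552, 0.0976]
orientation: [0.358, -0.468, 0.776, 0.223]
wrist_force: [-0.4, -0.3, 0.1]
finger_gap: 0.0849
clock 6.05 rotvec deg [ 1.09 -0.63  0.1 ] 1.27 shift cm in cur tool [0.55 1.12 6.96] in target tool [0.63 1.25 6.93] F [-0.37 -0.33  0.14] gap 0.0849 q [-0.09  0.04 -1.03  0.09  0.79 -1.  ]
```

```bash
python3 -m inch '[[0.3,1.1,1.5,0,0,0,8.5],[0.2,0.1,1.5,0,0,0,8.5],[0,0,0,0,0,0,8.5]]'; python3 pg.py 0
```

```text
clock: 6.35
tcp_pos: [0.4408, 0.275, 0.0819]
orientation: [0.352, -0.471, 0.777, 0.225]
wrist_force: [-0.4, -0.2, -0.2]
finger_gap: 0.0853
clock 6.35 rotvec deg [ 1.75 -1.15  0.05] 2.09 shift cm in cur tool [0.64 0.76 4.37] in target tool [0.73 0.89 4.33] F [-0.43 -0.23 -0.22] gap 0.0853 q [-0.03  0.1  -1.03 -0.    0.76 -0.94]
```

```bash
sed -i 's/toolR(Rm,15)/toolR(Rm,float(sys.argv[2]))/; s/\.006\]/.008]/' pg.py; python3 -m inch '[[0,0,0,1.7,4,0,8.5],[0,0,0,0,0,0,8.5]]'; python3 pg.py 0 8
```

```text
clock: 6.55
tcp_pos: [0.4414, 0.2747, 0.0834]
orientation: [0.332, -0.474, 0.792, 0.197]
wrist_force: [0.0, 1.2, 0.7]
finger_gap: 0.0848
clock 6.55 rotvec deg [-0.06  1.91  0.19] 1.92 shift cm in cur tool [0.64 0.97 4.3 ] in target tool [0.5  0.97 4.32] F [0.05 1.16 0.65] gap 0.0848 q [ 0.02  0.06 -1.    0.04  0.67 -0.89]
```

```bash
python3 -m inch '[[0.5,0.95,0,0,1.9,0,8.5],[0,0,1.5,0,0,0,8.5],[0,0,0,0,0,0,8.5]]'; python3 pg.py 0 8
```

```text
clock: 6.85
tcp_pos: [0.4359, 0.2848, 0.0671]
orientation: [0.318, -0.476, 0.797, 0.19]
wrist_force: [0.1, 0.1, 0.2]
finger_gap: 0.085
clock 6.85 rotvec deg [0.03 0.02 0.05] 0.06 shift cm in cur tool [-0.17 -0.    2.71] in target tool [-0.17  0.    2.71] F [0.07 0.12 0.2 ] gap 0.085 q [ 0.07  0.09 -1.01  0.    0.62 -0.86]
```

```bash
python3 -m inch '[[-0.15,0,0.9,0,0,0,8.5],[0,0,0.9,0,0,0,8.5],[0,0,0.9,0,0,0,8.5],[0,0,0,0,0,0,8.5]]'; python3 pg.py 0 8
python3 - <<'E'
from h import *
p=shot("wrist"); cv2.imwrite("pics/w2.png",p["pixels"][:,:,::-1])
E
```

```text
clock: 7.25
tcp_pos: [0.4454, 0.3015, 0.048]
orientation: [0.318, -0.476, 0.798, 0.19]
wrist_force: [-0.8, 0.2, -0.5]
finger_gap: 0.085
clock 7.25 rotvec deg [ 0.03 -0.06 -0.03] 0.07 shift cm in cur tool [-0.09  0.04  0.  ] in target tool [-0.09  0.04  0.  ] F [-0.83  0.16 -0.54] gap 0.085 q [ 0.11  0.16 -1.01 -0.1   0.6  -0.81]
```

View pics/w2.png

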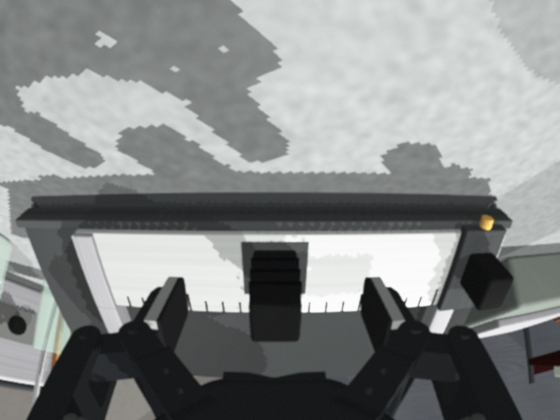

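The block sits midway between the fingers (column 275, fingers at 183 and 365), so I'm closing on it.

```bash
python3 -m inch '[[-0.1,0,0,0,0,0,1.5],[0,0,0,0,0,0,1.5],[0,0,0,0,0,0,1.5],[0,0,0,0,0,0,1.5],[0,0,0,0,0,0,1.5]]' 60; python3 -m inch '[[0,0,0,0,0,0,1.5],[0,0,0,0,0,0,1.5],[0,0,0,0,0,0,1.5]]'; python3 pg.py 0 8;  python3 - <<'E'
from h import *
p=shot("wrist"); cv2.imwrite("pics/w3.png",p["pixels"][:,:,::-1])
E
```

```text
clock: 7.8
tcp_pos: [0.446, 0.302, 0.0491]
orientation: [0.318, -0.475, 0.798, 0.189]
wrist_force: [-2.5, -3.2, 5.9]
finger_gap: 0.0212
clock: 8.1
tcp_pos: [0.4461, 0.302, 0.0491]
orientation: [0.318, -0.475, 0.798, 0.189]
wrist_force: [-3.6, -4.7, 5.3]
finger_gap: 0.0214
clock 8.1 rotvec deg [-0.04 -0.05 -0.05] 0.08 shift cm in cur tool [0.05 0.08 0.02] in target tool [0.05 0.08 0.02] F [-3.58 -4.72  5.26] gap 0.0214 q [ 0.11  0.16 -1.01 -0.1   0.6  -0.8 ]
```

View pics/w3.png

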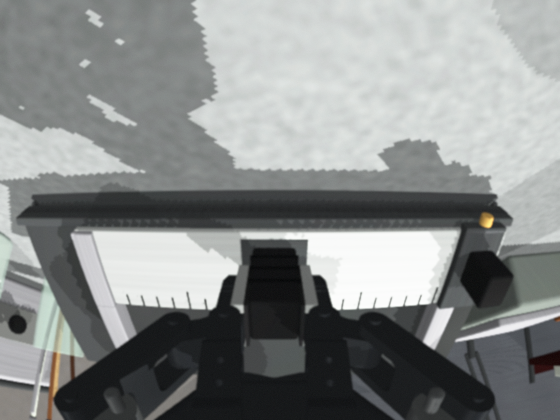

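```bash
python3 -m inch '[[-0.07,0,-0.5,0,0,0,1.5],[-0.14,0,-1,0,0,0,1.5],[-0.3,0,-2,0,0,0,1.5],[-0.3,0,-2,0,0,0,1.5],[0,0,0,0,0,0,1.5]]'; python3 pg.py 0 8;  python3 - <<'E'
from h import *
p=shot("wrist"); cv2.imwrite("pics/w4.png",p["pixels"][:,:,::-1])
E
```

```text
clock: 8.65
tcp_pos: [0.4308, 0.2731, 0.0953]
orientation: [0.318, -0.475, 0.799, 0.189]
wrist_force: [0.6, -0.7, -3.8]
finger_gap: 0.0214
clock 8.65 rotvec deg [-0.14 -0.1  -0.06] 0.18 shift cm in cur tool [0.84 0.12 5.62] in target tool [0.85 0.11 5.62] F [ 0.59 -0.71 -3.83] gap 0.0214 q [ 0.04  0.01 -0.98  0.13  0.63 -0.89]
```

View pics/w4.png

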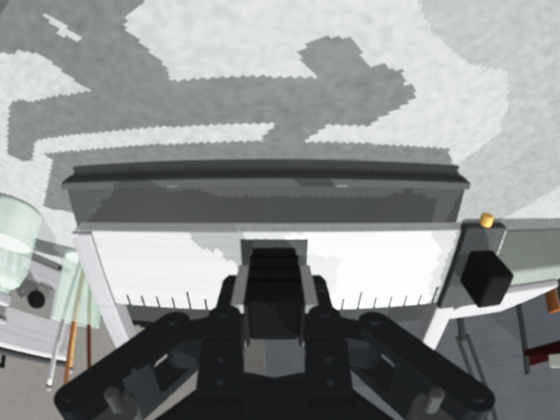

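```bash
python3 -m inch '[[-2,0,-2.1,0,0,0,1.5],[-2.7,0,-2.9,0,0,0,1.5],[-2.7,0,-2.9,0,0,0,1.5],[-2,0,-2.1,0,3,0,1.5],[0,0,0,0,4.5,0,1.5]]';python3 -m inch '[[0,0,0,0,7,0,1.5],[0,0,0,0,7,0,1.5],[0,0,0,0,7,0,1.5],[0,0,0,0,7,0,1.5],[0,0,0,0,0,0,1.5]]';  python3 - <<'E'
from plan import *
Rt=toolR(ruleR(np.radians(61.6),0),8)
delta(Rt,np.array([.45,.1,.25]))
Rt=toolR(ruleR(0,0),8)
delta(Rt,np.array([.52,-.11,.25]))
E
```

```text
clock: 9.2
tcp_pos: [0.4325, 0.2735, 0.2349]
orientation: [0.267, -0.487, 0.817, 0.156]
wrist_force: [0.7, 0.1, -3.3]
finger_gap: 0.0211
clock: 9.7
tcp_pos: [0.432, 0.276, 0.2296]
orientation: [0.058, -0.512, 0.856, 0.035]
wrist_force: [0.2, 0.7, -3.8]
finger_gap: 0.0212
clock 9.7 rotvec deg [ 0.12 -0.24  0.11] 0.29 shift cm in cur tool [14.24 -9.91 -4.02] in target tool [14.2  -9.95 -4.06] F [ 0.19  0.74 -3.8 ] gap 0.0212 q [ 0.36  0.1  -0.23  1.13  0.09 -0.71]
clock 9.7 rotvec deg [ 8.55 -0.27 61.13] 61.73 shift cm in cur tool [ 29.28 -26.03  -6.1 ] in target tool [ -8.99 -38.6   -0.8 ] F [ 0.19  0.74 -3.8 ] gap 0.0212 q [ 0.36  0.1  -0.23  1.13  0.09 -0.71]
```

```bash
python3 -m inch '[[0,0,-1,1.07,0,7.64,1.5],[0,0,-1,1.07,0,7.64,1.5],[0,0,0,1.07,0,7.64,1.5],[0,0,0,1.07,0,7.64,1.5],[0,0,0,1.07,0,7.64,1.5]]';python3 -m inch '[[0,0,0,1.07,0,7.64,1.5],[0,0,0,1.07,0,7.64,1.5],[0,0,0,1.07,0,7.64,1.5],[0,-2,0,0,0,0,1.5],[0,-4,0,0,0,0,1.5]]';python3 -m inch '[[-0.7,-4.5,0,0,0,0,1.5],[-0.7,-4.5,0,0,0,0,1.5],[-0.7,-4.5,0,0,0,0,1.5],[-0.7,-4.5,0,0,0,0,1.5],[-0.7,-4.5,0,0,0,0,1.5]]';  python3 - <<'E'
from plan import *
Rt=toolR(ruleR(0,0),8)
delta(Rt,np.array([.52,-.11,.25]))
E
```

```text
clock: 10.2
tcp_pos: [0.4285, 0.271, 0.2499]
orientation: [0.068, -0.196, 0.978, 0.014]
wrist_force: [-0.3, 0.1, -3.7]
finger_gap: 0.0211
clock: 10.7
tcp_pos: [0.4286, 0.2123, 0.2496]
orientation: [0.069, -0.0, 0.998, 0.001]
wrist_force: [0.7, -1.7, -3.8]
finger_gap: 0.0215
clock: 11.2
tcp_pos: [0.4623, -0.0153, 0.2552]
orientation: [0.07, 0.002, 0.998, 0.0]
wrist_force: [1.0, 0.8, -3.2]
finger_gap: 0.0211
clock 11.2 rotvec deg [ 0.03  0.01 -0.18] 0.19 shift cm in cur tool [-5.67 -9.45  1.31] in target tool [-5.64 -9.47  1.31] F [ 0.99  0.79 -3.22] gap 0.0211 q [-0.23 -0.03 -0.31  1.15  0.03 -0.22]
```

```bash
python3 -m inch '[[-1.8,-3.2,0,0,0,0,1.5],[-1.8,-3.2,0.3,0,0,0,1.5],[-1,-3,0.3,0,0,0,1.5],[0,0,0,0,0,0,1.5],[0,0,0,0,0,0,1.5]]';  python3 - <<'E'
from plan import *
import pickle
Rt=toolR(ruleR(0,0),8)
delta(Rt,np.array([.52,-.11,.25]))
for n in ["wrist","top","scene"]:
    p=shot(n); cv2.imwrite(f"pics/{n}5.png",p["pixels"][:,:,::-1]); pickle.dump(p,open(f"{n}5.pkl","wb"))
    for l in ["plinth_right","plinth_left","rule_grip","rule_corner","jaw_block"]:
      for r in tip_of(p,l)[:1]: print(l,r["location"],r["confidence"],pts(p,r["location"]))
E
```

```text
clock: 11.7
tcp_pos: [0.5083, -0.1083, 0.2552]
orientation: [0.069, 0.003, 0.998, 0.0]
wrist_force: [-0.3, 1.1, -3.7]
finger_gap: 0.0212
clock 11.7 rotvec deg [ 0.04 -0.12 -0.3 ] 0.32 shift cm in cur tool [-1.09 -0.16  0.67] in target tool [-1.09 -0.17  0.68] F [-0.29  1.1  -3.65] gap 0.0212 q [-0.4   0.09 -0.19  1.17  0.05 -0.39]
plinth_right [124.2, 292.5] 0.58 [[ 0.52958041 -0.19946972  0.24472523]]
rule_grip [275.8, 290.1] 0.68 [[ 0.49411523 -0.10667974  0.27958267]]
rule_corner [121.7, 295.0] 0.71 [[ 0.53062559 -0.20103241  0.24605858]]
jaw_block [482.3, 275.0] 0.98 [[0.49877691 0.00105584 0.27113828]]
plinth_left [305.2, 162.7] 0.78 [[ 0.6257813  -0.07304256  0.00726175]]
rule_grip [332.0, 190.2] 0.94 [[ 0.44077943 -0.05628503  0.74259093]]
rule_corner [326.3, 142.1] 0.27 [[ 0.65802165 -0.1200099   0.10016173]]
jaw_block [274.0, 190.9] 0.56 [[0.51051128 0.01100845 0.27738316]]
plinth_right [235.5, 305.7] 0.79 [[ 0.63501309 -0.21010863  0.0059422 ]]
rule_grip [228.7, 129.9] 0.73 [[ 0.51584932 -0.11869217  0.28248828]]
rule_corner [193.5, 172.5] 0.66 [[ 0.55305736 -0.21659804  0.25148519]]
jaw_block [279.6, 115.4] 0.58 [[ 0.51243145 -0.0009734   0.27389705]]
```

View pics/wrist5.png

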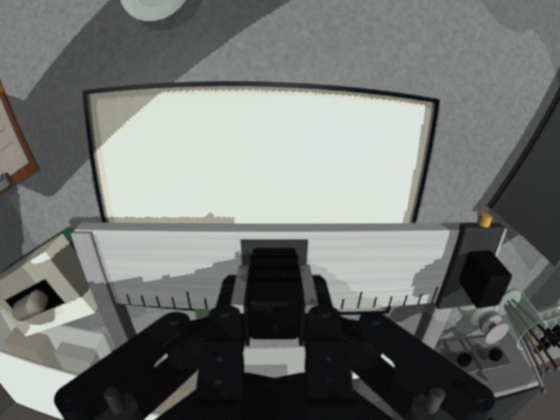

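View pics/top5.png

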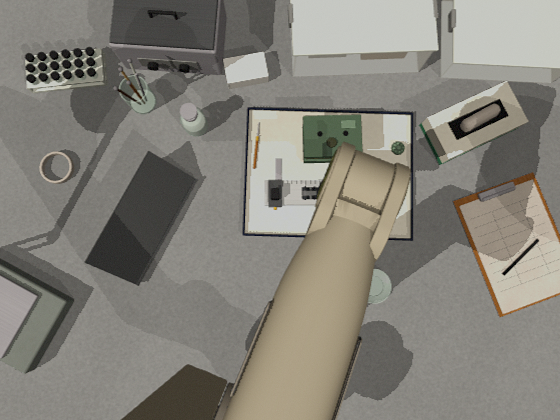

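Run:
```python
import cv2
a=cv2.imread("pics/top0.png")[100:180,290:410]; cv2.imwrite("pics/t0c.png",cv2.resize(a,None,fx=6,fy=6,interpolation=cv2.INTER_CUBIC))
a=cv2.imread("pics/scene0.png")[225:345,170:350]; cv2.imwrite("pics/s0c.png",cv2.resize(a,None,fx=4.4,fy=4.4,interpolation=cv2.INTER_CUBIC))
a=cv2.imread("pics/wrist5.png")[200:360,50:200]; b=cv2.imread("pics/wrist5.png")[200:360,400:550]; 
cv2.imwrite("pics/w5c.png",cv2.resize(a,None,fx=3.7,fy=3.7,interpolation=cv2.INTER_CUBIC))
cv2.imwrite("pics/w5d.png",cv2.resize(b,None,fx=3.7,fy=3.7,interpolation=cv2.INTER_CUBIC))
```

```text
(no output)
```

View pics/t0c.png

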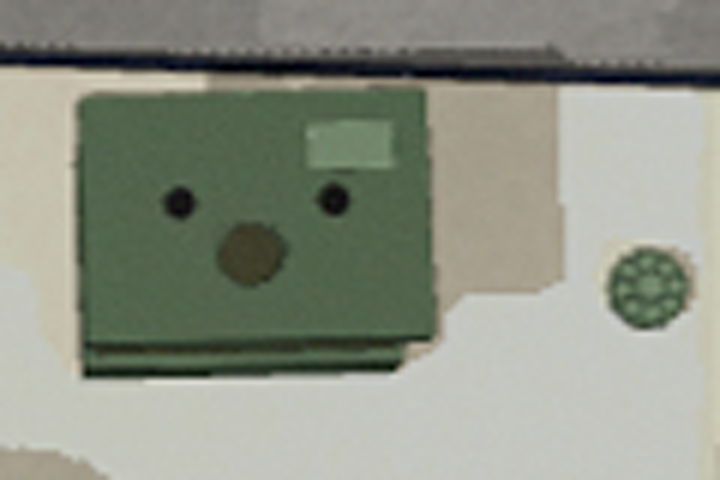

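View pics/s0c.png

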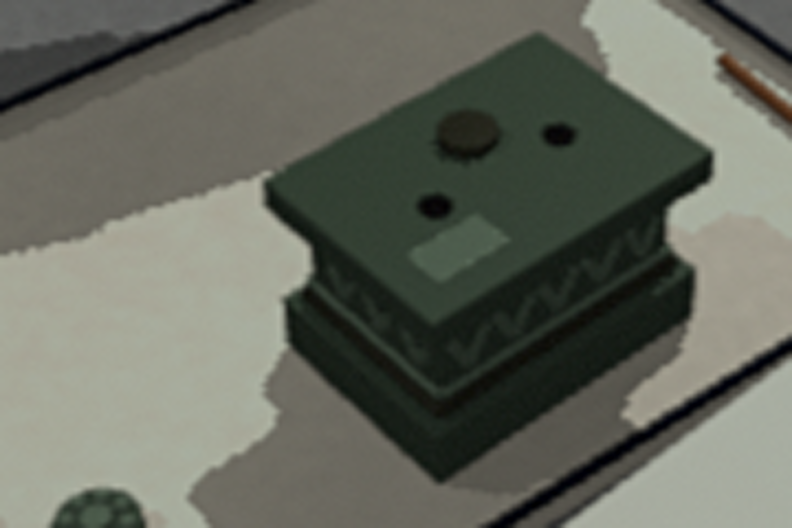

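View pics/w5c.png

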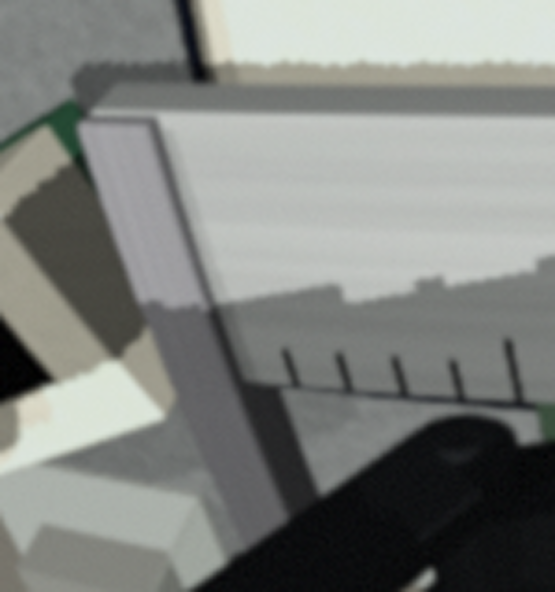

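View pics/w5d.png

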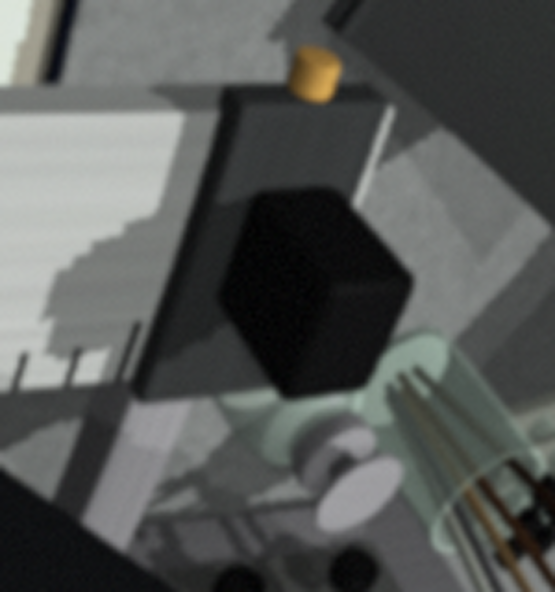

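```bash
cat > pl.py <<'E'
from plan import *
import pickle
from scipy.optimize import least_squares
np.set_printoptions(precision=4,suppress=True)
T=pickle.load(open("top5.pkl","rb")); S=pickle.load(open("scene5.pkl","rb")); W=pickle.load(open("wrist5.pkl","rb"))
ft=[((78,97),(53,73,92)),((426,88),(53,-73,92)),((437,342),(-53,-73,84)),((82,346),(-53,73,84)),((83,378),(-50,70,0))]
fs=[((537,32),(-53,73,92)),((712,153),(53,73,92)),((267,183),(-53,-73,92)),((432,325),(53,-73,92)),((440,483),(50,-70,0)),((287,345),(-50,-70,0)),((692,318),(50,70,0))]
def mk(f,sc,o): return (np.array([a[0] for a in f],float)+.5)/sc-.5+np.array(o), np.array([a[1] for a in f])/1000.
ut,Xt=mk(ft,6,[290,100]); us,Xs=mk(fs,4.4,[170,225])
def rr(v,p,u,X): 
    Rm=R.from_euler('z',v[2]).as_matrix(); return (proj(p,X@Rm.T+[v[0],v[1],.004])-u)
for name,f in [("top",lambda v:rr(v,T,ut,Xt).ravel()),("scene",lambda v:rr(v,S,us,Xs).ravel()),("both",lambda v:np.r_[rr(v,T,ut,Xt).ravel(),rr(v,S,us,Xs).ravel()])]:
    s=least_squares(f,[.675,-.137,0]); print(name,s.x[:2],np.degrees(s.x[2])); print(f(s.x).reshape(-1,2).round(2).tolist())
    Rm=R.from_euler('z',s.x[2]).as_matrix(); print(" right",Rm@[-.05,-.07,0]+[*s.x[:2],.004])
# depth check of cap extents
C=np.load("C_top.npy"); m=np.load("m_top_plinth.npy"); 
for nm in("top","scene"):
    P=np.load(f"C_{nm}.npy").reshape(-1,3); k=(abs(P[:,2]-.096)<.006)&(P[:,0]>.6)&(P[:,0]<.75)&(abs(P[:,1]+.137)<.09); Q=P[k]
    print(nm,"cap rect",cv2.minAreaRect(Q[:,:2].astype(np.float32)*1000),"z",np.median(Q[:,2]))
    k=(P[:,2]<.02)&(P[:,0]>.46)&(P[:,0]<.6)&(P[:,1]>-.3)&(P[:,1]<.05); print(" floor z",np.median(P[k][:,2]))
# rule in hand (wrist)
A=lambda a,o:(np.array(a,float)+.5)/3.7-.5+[o,200]
F=[((78,122),(-20,-114,-17)),((153,120),(-20,-100,-17)),((245,382),(34,-100,-21))]
uv=np.array([A(f[0],50) for f in F]); X=np.array([f[1] for f in F])/1000; e=A((130,388),400)
b=[A((157,116),50),A((10,113),400)]
def res(v,full=False):
    Rm=R.from_euler('ZYX',v[3:]).as_matrix(); g=lambda x:proj(W,np.array([x])@Rm.T+v[:3])[0]
    r=np.r_[(proj(W,X@Rm.T+v[:3])-uv).ravel(), g([.034,.098,-.021])[1]-e[1], g([-.02,.065,-.021])[1]-b[1][1]]
    if full: return r
    return np.r_[r,v[4]*50,v[5]*50]
s=least_squares(res,[.505,-.108,.275,0,0,0]); print("rule",s.x[:3],np.degrees(s.x[3:]),s.fun.round(2))
C=cloud(W); Rm=R.from_euler('ZYX',s.x[3:]).as_matrix(); L=((C.reshape(-1,3)-s.x[:3])@Rm)*1000
m=(L[:,0]>-14)&(L[:,0]<10)&(((L[:,1]>-90)&(L[:,1]<-40))|((L[:,1]>40)&(L[:,1]<80)))&(abs(L[:,2]+21)<15)
B=np.c_[L[m][:,:2],np.ones(m.sum())]; print(m.sum(),np.linalg.lstsq(B,L[m][:,2],rcond=None)[0])
st=get_state(); print("tcp",st["tcp_pos"]); Rt=q2R(st["orientation"]); print("rule in tool: G",(s.x[:3]-st["tcp_pos"])@Rt*1000)
# from grasp fit
Rg=ruleR(np.radians(61.6),np.radians(35.5)); Rq=q2R(np.array([.318,-.475,.798,.189])); print("G tool at grasp",(np.array([.4413,.2948,.0559])-[.4461,.302,.0491])@Rq*1000)
print("pred. rule rot", R.from_matrix(Rt@Rq.T@Rg).as_euler('ZYX',degrees=True))
E
python3 pl.py
```

```text
top [ 0.676  -0.1364] 0.698725358831828
[[0.03, -0.57], [0.41, -0.17], [-0.24, -0.17], [0.35, 0.32], [-0.58, 0.61]]
 right [ 0.6269 -0.207   0.004 ]
scene [ 0.676  -0.1361] 0.9087628306862663
[[0.23, -0.82], [1.08, -0.45], [-1.57, -0.92], [0.24, 0.39], [-0.18, 1.13], [-0.36, 0.16], [0.57, -0.38]]
 right [ 0.6271 -0.2069  0.004 ]
both [ 0.676  -0.1362] 0.8444314137588479
[[-0.1, -0.5], [0.28, -0.24], [-0.26, -0.25], [0.34, 0.39], [-0.6, 0.67], [0.28, -0.78], [1.08, -0.38], [-1.58, -0.92], [0.17, 0.42], [-0.24, 1.16], [-0.38, 0.15], [0.57, -0.31]]
 right [ 0.6271 -0.2069  0.004 ]
top cap rect ((676.5365600585938, -135.23101806640625), (107.74675750732422, 146.40956115722656), 0.727615475654602) z 0.0964355276345974
 floor z 0.004380678118464876
scene cap rect ((676.504638671875, -137.78890991210938), (109.5114974975586, 147.39285278320312), 0.3804183900356293) z 0.09745439173854181
 floor z 0.005651130060781828
rule [ 0.5058 -0.108   0.2651] [-0.4316 -0.8682  0.0802] [-0.   -0.68 -0.59  0.42  0.62  0.06 -0.46  0.51 -0.76  0.07]
5347 [ -0.0256  -0.0023 -19.6468]
tcp [ 0.5092 -0.108   0.2568]
rule in tool: G [ 2.17   -0.0965 -8.6361]
G tool at grasp [  1.5816   0.7819 -10.8631]
pred. rule rot [-0.1172 -0.0041  0.0297]
```

```bash
python3 -m inch '[[0.05,-0.5,3,-0.14,0,-1,1.5],[0.05,0,4.5,0,0,0,1.5],[0.05,0,4.5,0,0,0,1.5],[0.05,0,4.5,0,0,0,1.5],[0,0,1.5,0,0,0,1.5]]';  cat > st.py <<'E'
from plan import *
np.set_printoptions(precision=4,suppress=True)
s=get_state(); Rt=q2R(s["orientation"]); G=s["tcp_pos"]+Rt@np.array([2,0,-10])/1000
Rm=Rt@toolR(np.eye(3),8).T
e=R.from_matrix(Rm).as_euler('ZYX',degrees=True)
cor=G+Rm@np.array([.034,-.1,-.031]); pr=np.array([.6271,-.2069,.004]); plv=pr+R.from_euler('z',.75,degrees=True).apply([0,.14,0])
print("t",s["clock"],"rule euler ZYX",e.round(2),"corner",cor.round(4),"pr in rule mm",((pr-cor)@Rm*1000).round(1),"pl in rule mm",((plv-cor)@Rm*1000).round(1),"F",s["wrist_force"].round(1),"M",s["ft_torque"].round(2),"q",s["joint_pos"].round(2))
E
python3 st.py
```

```text
clock: 13.1
tcp_pos: [0.529, -0.1116, 0.0734]
orientation: [0.066, -0.007, 0.998, 0.002]
wrist_force: [-1.5, 0.9, -4.3]
finger_gap: 0.0209
t 13.1 rule euler ZYX [0.84 0.45 0.12] corner [ 0.5609 -0.2111  0.0515] pr in rule mm [ 66.6   3.1 -47. ] pl in rule mm [ 66.8 143.1 -47.3] F [-1.5  0.9 -4.3] M [-0.08  0.36 -0.05] q [-0.39  0.26 -0.45  0.74  0.05 -0.4 ]
```

```bash
python3 -m inch '[[0.28,-0.4,2,0,0,0,1.5],[0.26,0,1.9,0,0,0,1.5],[0,0,0,0,0,0,1.5]]'; python3 st.py
python3 - <<'E'
from h import *
p=shot("scene"); cv2.imwrite("pics/s6.png",cv2.resize(p["pixels"][100:360,150:430,::-1],None,fx=2.3,fy=2.3,interpolation=cv2.INTER_CUBIC))
E
```

```text
clock: 13.4
tcp_pos: [0.5299, -0.1161, 0.0362]
orientation: [0.067, -0.007, 0.998, 0.001]
wrist_force: [-1.0, 0.5, -4.5]
finger_gap: 0.0209
t 13.4 rule euler ZYX [0.82 0.35 0.09] corner [ 0.5618 -0.2156  0.0145] pr in rule mm [ 65.5   7.7 -10.1] pl in rule mm [ 65.6 147.7 -10.3] F [-1.   0.5 -4.5] M [-0.06  0.3   0.  ] q [-0.39  0.3  -0.5   0.65  0.05 -0.4 ]
```

View pics/s6.png

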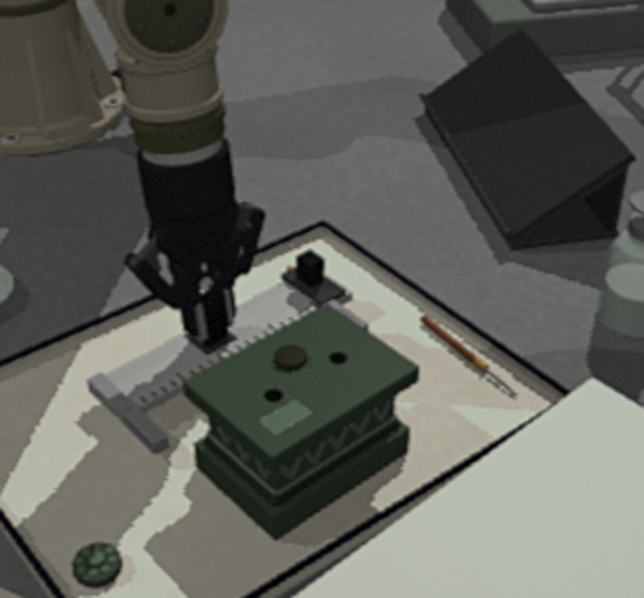

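The scene view shows the rule level above the tray. The fixed jaw tip at (155,440) is clear of the base's right end. I'll lower it until it touches the floor.

```bash
python3 -m inch '[[0.1,0,0.6,0,0,0,1.5],[0,0,0,0,0,0,1.5]]'; python3 -m inch '[[0.015,0,0.1,0,0,0,1.5],[0,0,0,0,0,0,1.5]]'; python3 -m inch '[[0.015,0,0.1,0,0,0,1.5],[0,0,0,0,0,0,1.5]]'; python3 st.py
```

```text
clock: 13.65
tcp_pos: [0.5325, -0.117, 0.0334]
orientation: [0.07, -0.007, 0.998, -0.0]
wrist_force: [-0.3, -0.2, -3.8]
finger_gap: 0.0213
clock: 13.85
tcp_pos: [0.5324, -0.117, 0.0325]
orientation: [0.07, -0.007, 0.998, -0.0]
wrist_force: [0.8, -0.7, -4.0]
finger_gap: 0.0212
clock: 14.05
tcp_pos: [0.5321, -0.1168, 0.031]
orientation: [0.069, -0.007, 0.998, 0.0]
wrist_force: [-0.4, 0.6, -3.7]
finger_gap: 0.021
t 14.05 rule euler ZYX [ 0.84  0.04 -0.05] corner [ 0.5641 -0.2164  0.0097] pr in rule mm [63.1  8.6 -5.6] pl in rule mm [ 63.3 148.6  -5.5] F [-0.4  0.6 -3.7] M [-0.09  0.28  0.03] q [-0.39  0.31 -0.5   0.63  0.05 -0.41]
```

```bash
python3 -m inch '[[0.03,0,0.2,0,0,0,1.5],[0,0,0,0,0,0,1.5],[0,0,0,0,0,0,1.5]]'; python3 -m inch '[[0.02,0,0.15,0,0,0,1.5],[0,0,0,0,0,0,1.5],[0,0,0,0,0,0,1.5]]'; python3 st.py
```

```text
clock: 14.35
tcp_pos: [0.5318, -0.1168, 0.0287]
orientation: [0.069, -0.007, 0.998, 0.0]
wrist_force: [0.3, -1.0, -2.9]
finger_gap: 0.021
clock: 14.65
tcp_pos: [0.5319, -0.1168, 0.0272]
orientation: [0.069, -0.007, 0.998, 0.0]
wrist_force: [0.6, -0.2, -3.6]
finger_gap: 0.0209
t 14.65 rule euler ZYX [ 0.84  0.06 -0.04] corner [ 0.564  -0.2164  0.0059] pr in rule mm [63.3  8.6 -1.8] pl in rule mm [ 63.5 148.6  -1.7] F [ 0.6 -0.2 -3.6] M [-0.13  0.23  0.01] q [-0.39  0.32 -0.51  0.62  0.05 -0.41]
```

```bash
python3 -m inch '[[0.015,0,0.1,0,0,0,1.5],[0,0,0,0,0,0,1.5],[0,0,0,0,0,0,1.5]]'; python3 -m inch '[[0,0,0.05,0,0,0,1.5],[0,0,0,0,0,0,1.5],[0,0,0,0,0,0,1.5]]'; python3 st.py
```

```text
clock: 14.95
tcp_pos: [0.5319, -0.1168, 0.0262]
orientation: [0.069, -0.007, 0.998, 0.0]
wrist_force: [-0.6, -0.7, -4.3]
finger_gap: 0.0208
clock: 15.25
tcp_pos: [0.532, -0.1168, 0.0258]
orientation: [0.069, -0.007, 0.998, 0.0]
wrist_force: [-0.1, 0.6, -3.4]
finger_gap: 0.0211
t 15.25 rule euler ZYX [ 0.84  0.06 -0.04] corner [ 0.5641 -0.2164  0.0044] pr in rule mm [63.2  8.6 -0.4] pl in rule mm [ 63.4 148.6  -0.3] F [-0.1  0.6 -3.4] M [-0.09  0.18 -0.  ] q [-0.39  0.32 -0.51  0.62  0.05 -0.41]
```

```bash
python3 -m inch '[[-1.6,0,0.22,0,0,0,1.5],[-1.6,0,0.22,0,0,0,1.5],[-1.6,0,0.22,0,0,0,1.5],[-0.5,0,0.07,0,0,0,1.5],[0,0,0,0,0,0,1.5]]'; python3 -m inch '[[0,0,0,0,0,0,1.5]]'; python3 st.py
python3 - <<'E'
from h import *
p=shot("top"); cv2.imwrite("pics/t7.png",cv2.resize(p["pixels"][95:225,230:420,::-1],None,fx=4,fy=4,interpolation=cv2.INTER_CUBIC))
p=shot("scene"); cv2.imwrite("pics/s7.png",cv2.resize(p["pixels"][180:340,160:420,::-1],None,fx=3,fy=3,interpolation=cv2.INTER_CUBIC))
E
```

```text
clock: 15.75
tcp_pos: [0.5859, -0.1161, 0.0258]
orientation: [0.069, -0.008, 0.998, 0.0]
wrist_force: [-0.1, -0.3, -3.2]
finger_gap: 0.0213
clock: 15.85
tcp_pos: [0.5844, -0.1157, 0.0254]
orientation: [0.068, -0.007, 0.998, 0.0]
wrist_force: [-1.6, 0.4, -3.7]
finger_gap: 0.021
t 15.85 rule euler ZYX [ 0.84  0.15 -0.01] corner [ 0.6164 -0.2153  0.004 ] pr in rule mm [10.8  8.2  0.1] pl in rule mm [ 11.  148.2   0.1] F [-1.6  0.4 -3.7] M [-0.1   0.32  0.01] q [-0.36  0.4  -0.38  0.66  0.05 -0.37]
```

View pics/t7.png

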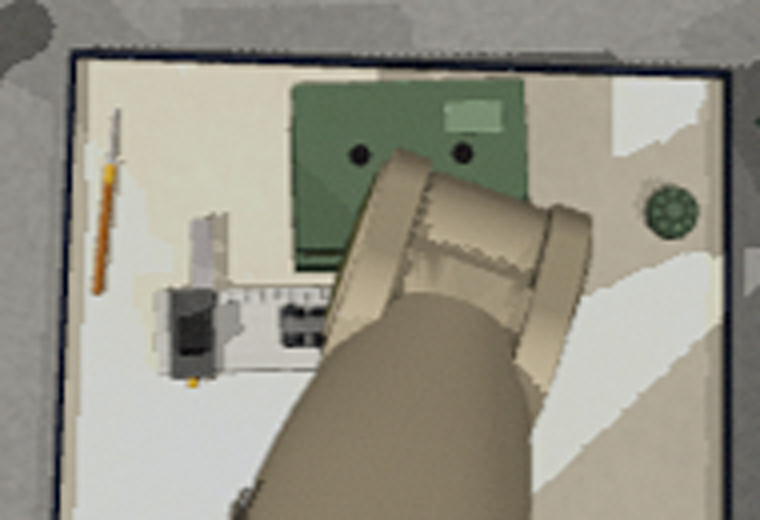

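View pics/s7.png

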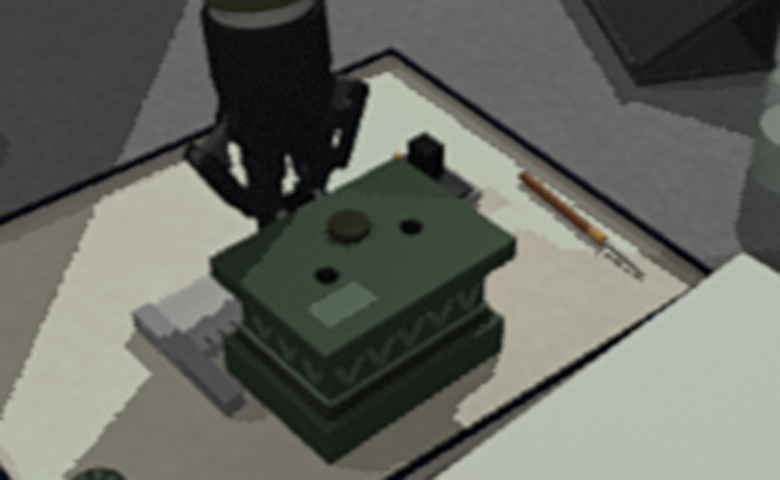

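The fixed jaw is clear of the right end in the scene view, around (235,405). The probe is well left of the beam end in the top view. I'm closing the remaining gap in small steps.

```bash
python3 -m inch '[[-0.5,0,0.07,0,0,0,1.5],[-0.2,0,0.03,0,0,0,1.5],[0,0,0,0,0,0,1.5],[0,0,0,0,0,0,1.5]]'; python3 st.py;  python3 -m inch '[[-0.1,0,0.015,0,0,0,1.5],[0,0,0,0,0,0,1.5],[0,0,0,0,0,0,1.5]]'; python3 st.py
```

```text
clock: 16.35
tcp_pos: [0.5926, -0.1159, 0.0259]
orientation: [0.069, -0.007, 0.998, 0.0]
wrist_force: [0.8, -0.4, -4.3]
finger_gap: 0.0214
t 16.35 rule euler ZYX [ 0.84  0.06 -0.04] corner [ 0.6247 -0.2155  0.0045] pr in rule mm [ 2.6  8.6 -0.5] pl in rule mm [  2.8 148.6  -0.4] F [ 0.8 -0.4 -4.3] M [-0.11  0.3  -0.03] q [-0.35  0.41 -0.36  0.67  0.05 -0.36]
clock: 16.65
tcp_pos: [0.5935, -0.1159, 0.0258]
orientation: [0.069, -0.007, 0.998, 0.0]
wrist_force: [1.0, -0.3, -3.9]
finger_gap: 0.0211
t 16.65 rule euler ZYX [ 0.84  0.06 -0.04] corner [ 0.6256 -0.2155  0.0045] pr in rule mm [ 1.6  8.5 -0.5] pl in rule mm [  1.9 148.5  -0.4] F [ 1.  -0.3 -3.9] M [-0.08  0.26  0.  ] q [-0.35  0.41 -0.36  0.67  0.05 -0.36]
```

```bash
python3 -m inch '[[0,0.4,0,0,0,0,1.5],[0,0.15,0,0,0,0,1.5],[0,0,0,0,0,0,1.5],[0,0,0,0,0,0,1.5]]'; python3 st.py;  python3 -m inch '[[0,0.1,0,0,0,0,1.5],[0,0,0,0,0,0,1.5],[0,0,0,0,0,0,1.5]]'; python3 st.py; python3 -m inch '[[0,0.1,0,0,0,0,1.5],[0,0,0,0,0,0,1.5],[0,0,0,0,0,0,1.5]]'; python3 st.py
```

```text
clock: 17.05
tcp_pos: [0.5935, -0.1103, 0.0259]
orientation: [0.069, -0.007, 0.998, 0.0]
wrist_force: [1.0, 0.5, -4.4]
finger_gap: 0.021
t 17.05 rule euler ZYX [ 0.85  0.05 -0.05] corner [ 0.6256 -0.2098  0.0046] pr in rule mm [ 1.5  2.9 -0.6] pl in rule mm [  1.8 142.9  -0.4] F [ 1.   0.5 -4.4] M [-0.13  0.27  0.04] q [-0.34  0.41 -0.36  0.67  0.05 -0.35]
clock: 17.35
tcp_pos: [0.5935, -0.1094, 0.0258]
orientation: [0.069, -0.007, 0.998, 0.0]
wrist_force: [-0.8, 0.0, -4.0]
finger_gap: 0.0213
t 17.35 rule euler ZYX [ 0.84  0.06 -0.04] corner [ 0.6255 -0.209   0.0045] pr in rule mm [ 1.6  2.  -0.5] pl in rule mm [  1.8 142.   -0.4] F [-0.8  0.  -4. ] M [-0.14  0.25  0.  ] q [-0.34  0.41 -0.36  0.67  0.05 -0.35]
clock: 17.65
tcp_pos: [0.5935, -0.1084, 0.0258]
orientation: [0.069, -0.007, 0.998, 0.0]
wrist_force: [-0.7, -0.2, -4.7]
finger_gap: 0.0213
t 17.65 rule euler ZYX [ 0.84  0.06 -0.04] corner [ 0.6255 -0.208   0.0045] pr in rule mm [ 1.6  1.  -0.5] pl in rule mm [  1.8 141.   -0.4] F [-0.7 -0.2 -4.7] M [-0.14  0.3  -0.  ] q [-0.34  0.41 -0.36  0.67  0.05 -0.35]
```

Next, small +x steps until I feel contact.

```bash
for i in 1 2 ; do python3 -m inch '[[-0.08,0,0.01,0,0,0,1.5],[0,0,0,0,0,0,1.5],[0,0,0,0,0,0,1.5]]' >/dev/null; python3 st.py; done
```

```text
t 17.95 rule euler ZYX [ 0.84  0.06 -0.04] corner [ 0.6264 -0.208   0.0045] pr in rule mm [ 0.7  1.1 -0.5] pl in rule mm [  0.9 141.1  -0.4] F [ 0.7 -0.2 -3.2] M [-0.03  0.24  0.  ] q [-0.34  0.41 -0.36  0.67  0.05 -0.35]
t 18.25 rule euler ZYX [ 0.84  0.05 -0.04] corner [ 0.6272 -0.208   0.0045] pr in rule mm [-0.1  1.1 -0.5] pl in rule mm [  0.1 141.1  -0.4] F [-0.7  0.1 -3.2] M [-0.12  0.24 -0.03] q [-0.34  0.41 -0.36  0.67  0.05 -0.35]
```

```bash
python3 -m inch '[[-0.05,0,0.01,0,0,0,1.5],[0,0,0,0,0,0,1.5],[0,0,0,0,0,0,1.5]]' >/dev/null; python3 st.py;python3 -m inch '[[0,0.05,0,0,0,0,1.5],[0,0,0,0,0,0,1.5],[0,0,0,0,0,0,1.5]]' >/dev/null; python3 st.py
```

```text
t 18.55 rule euler ZYX [ 0.84  0.05 -0.04] corner [ 0.6277 -0.208   0.0045] pr in rule mm [-0.6  1.1 -0.5] pl in rule mm [ -0.3 141.1  -0.4] F [-0.7  0.5 -3.1] M [-0.13  0.19 -0.02] q [-0.34  0.41 -0.36  0.67  0.05 -0.35]
t 18.85 rule euler ZYX [ 0.84  0.06 -0.04] corner [ 0.6277 -0.2074  0.0045] pr in rule mm [-0.5  0.5 -0.5] pl in rule mm [ -0.3 140.5  -0.4] F [ 0.6 -0.9 -3.1] M [-0.06  0.23 -0.03] q [-0.34  0.41 -0.36  0.67  0.05 -0.35]
```

```bash
for i in 1 2; do python3 -m inch '[[-0.05,0,0.01,0,0,0,1.5],[0,0,0,0,0,0,1.5],[0,0,0,0,0,0,1.5]]' >/dev/null; python3 st.py | sed 's/ q .*//;s/.*pr in/pr/'; done
```

```text
pr rule mm [-0.7  0.5 -0.3] pl in rule mm [ -0.5 140.5  -0.2] F [-1.8 -0.1 -2.2] M [-0.14  0.57 -0.07]
pr rule mm [-0.8  0.5 -0.1] pl in rule mm [ -0.6 140.5  -0.1] F [-4.8 -0.1 -1.2] M [-0.21  1.09 -0.04]
```

```bash
for i in 1 2; do python3 -m inch '[[-0.05,0,0.01,0,0,0,1.5],[0,0,0,0,0,0,1.5],[0,0,0,0,0,0,1.5]]' >/dev/null; python3 st.py | sed 's/ q .*//;s/.*pr in/pr/'; done
```

```text
pr rule mm [-0.8  0.5  0.1] pl in rule mm [ -0.6 140.5   0.1] F [-5.5  0.1 -0.4] M [-0.22  1.35 -0.05]
pr rule mm [-0.7  0.4  0.3] pl in rule mm [ -0.6 140.4   0.4] F [-6.7  0.3 -0.3] M [-0.26  1.52 -0.01]
```

```bash
for i in 1 2; do python3 -m inch '[[0,0.06,0,0,0,0,1.5],[0,0,0,0,0,0,1.5],[0,0,0,0,0,0,1.5]]' >/dev/null; python3 st.py | sed 's/ q .*//;s/.*pr in/pr/'; done
```

```text
pr rule mm [-0.7  0.3  0.2] pl in rule mm [ -0.6 140.3   0.4] F [-6.5 -1.9 -0.3] M [-0.59  1.57 -0.07]
pr rule mm [-0.7  0.   0.3] pl in rule mm [ -0.6 140.    0.6] F [-5.5 -2.1 -1.3] M [-0.77  1.57 -0.04]
```

```bash
for i in 1 2; do python3 -m inch '[[0,0.06,0,0,0,0,1.5],[0,0,0,0,0,0,1.5],[0,0,0,0,0,0,1.5]]' >/dev/null; python3 st.py | sed 's/ q .*//;s/.*pr in/pr/'; done
```

```text
pr rule mm [-0.6 -0.4  0.4] pl in rule mm [ -0.6 139.6   0.7] F [-6.3 -3.4 -3.5] M [-0.84  1.58 -0.11]
pr rule mm [-0.6 -0.4  0.3] pl in rule mm [ -0.6 139.6   0.7] F [-6.  -5.  -3.8] M [-1.08  1.65 -0.16]
```

```bash
for i in 1 2; do python3 -m inch '[[0.01,0,0.06,0,0,0,1.5],[0,0,0,0,0,0,1.5],[0,0,0,0,0,0,1.5]]' >/dev/null; python3 st.py | sed 's/ q .*//;s/.*pr in/pr/'; done
```

```text
pr rule mm [-0.6 -0.4  0.4] pl in rule mm [ -0.6 139.6   0.9] F [-8.9 -4.  -0.1] M [-1.13  1.77 -0.14]
pr rule mm [-0.6 -0.4  0.7] pl in rule mm [ -0.6 139.6   1.1] F [-9.1 -4.9  3.1] M [-0.95  1.84 -0.07]
```

Run:
```python
from h import *
p=shot("scene"); cv2.imwrite("pics/s8.png",cv2.resize(p["pixels"][240:330,190:300,::-1],None,fx=6.5,fy=6.5,interpolation=cv2.INTER_CUBIC))
p=shot("wrist"); cv2.imwrite("pics/w8.png",p["pixels"][:,:,::-1])
```

```text
(no output)
```

View pics/s8.png

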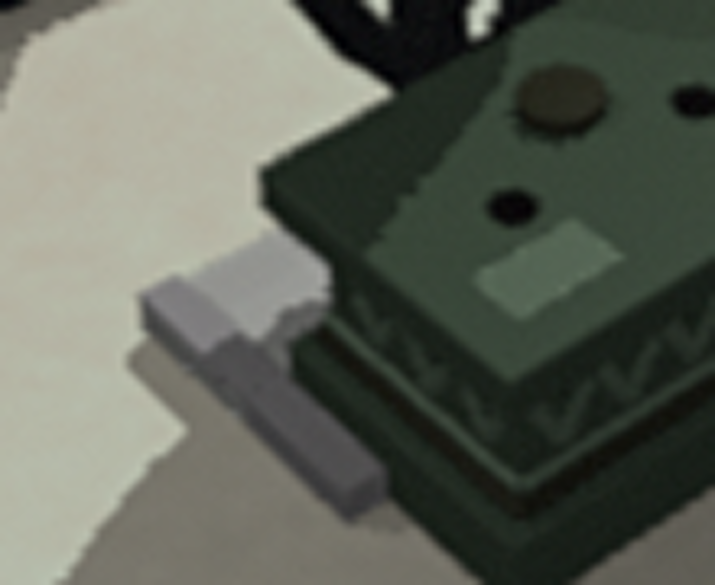

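View pics/w8.png

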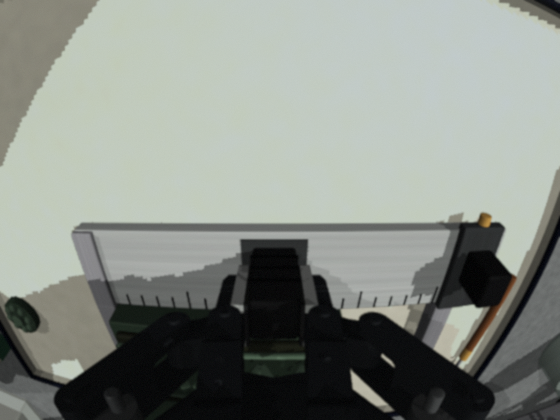

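```bash
python3 -m inch '[[0.1,-0.07,-0.03,0,0,0,1.5],[0,0,0,0,0,0,1.5],[0,0,0,0,0,0,1.5]]'; python3 st.py | sed 's/ q .*//;s/.*pr in/pr/'; python3 -m inch '[[0,0,0,0,0,0,3.0],[0,0,0,0,0,0,4.5],[0,0,0,0,0,0,6],[0,0,0,0,0,0,6],[0,0,0,0,0,0,6]]'
```

```text
clock: 22.25
tcp_pos: [0.5958, -0.1069, 0.0245]
orientation: [0.069, -0.007, 0.998, -0.0]
wrist_force: [-5.3, -3.0, -1.1]
finger_gap: 0.021
pr rule mm [-0.7 -0.4  0.7] pl in rule mm [ -0.6 139.6   1. ] F [-5.3 -3.  -1.1] M [-0.71  1.29 -0.1 ]
clock: 22.75
tcp_pos: [0.597, -0.1061, 0.025]
orientation: [0.07, -0.007, 0.998, 0.0]
wrist_force: [-0.2, -0.3, 0.8]
finger_gap: 0.06
```

```bash
python3 -m inch '[[0.3,0,-2.5,0,0,0,6],[0.3,0,-3.5,0,0,0,6],[0.5,0,-3.5,0,0,0,6],[0,0,0,0,0,0,4],[0,0,0,0,0,0,4]]';  python3 - <<'E'
from h import *
import pickle
for n in ["wrist","scene","top"]:
    p=shot(n); pickle.dump(p,open(f"{n}9.pkl","wb"))
    if n=="wrist": cv2.imwrite("pics/w9.png",p["pixels"][:,:,::-1]); 
    for l in ["plinth_right","plinth_left","rule_grip","rule_corner","jaw_block"]:
      for r in tip_of(p,l)[:1]: print(n,l,r["location"],r["confidence"],pts(p,r["location"]))
    if n=="scene": cv2.imwrite("pics/s9.png",cv2.resize(p["pixels"][200:340,170:390,::-1],None,fx=3.5,fy=3.5,interpolation=cv2.INTER_CUBIC))
print(get_state()["clock"],get_state()["tcp_pos"])
E
```

```text
clock: 23.25
tcp_pos: [0.5733, -0.1067, 0.1185]
orientation: [0.071, -0.007, 0.997, -0.0]
wrist_force: [-0.5, 0.2, -0.4]
finger_gap: 0.0401
wrist plinth_right [164.7, 247.8] 0.59 [[ 0.62484538 -0.20275814  0.01400657]]
wrist plinth_left [322.1, 246.9] 0.91 [[ 0.62086193 -0.0638357   0.01360616]]
wrist rule_grip [275.5, 230.6] 0.77 [[ 0.58095638 -0.10480531  0.05518709]]
wrist rule_corner [165.5, 242.1] 0.82 [[ 0.61812878 -0.20059864  0.0150053 ]]
wrist jaw_block [416.6, 230.2] 0.65 [[0.58506987 0.00329889 0.04612205]]
scene plinth_right [234.3, 304.1] 0.62 [[ 0.64137625 -0.2163017   0.01926474]]
scene rule_corner [234.6, 301.8] 0.74 [[ 0.63718087 -0.21264624  0.01932721]]
scene jaw_block [310.9, 234.6] 0.74 [[0.60183968 0.00547312 0.04048713]]
top plinth_right [272.6, 170.2] 0.65 [[0.59855782 0.01334634 0.04795194]]
top rule_grip [318.2, 172.5] 0.71 [[ 0.48550458 -0.05162593  0.61763014]]
top jaw_block [273.3, 171.1] 0.79 [[0.59561932 0.01158418 0.05104574]]
24.15 [ 0.5725753  -0.10648908  0.11731395]
```

View pics/w9.png

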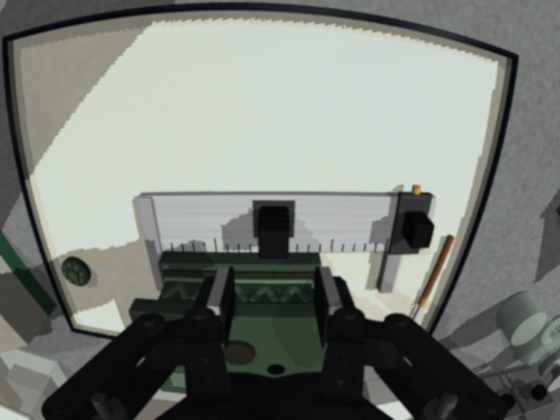

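View pics/s9.png

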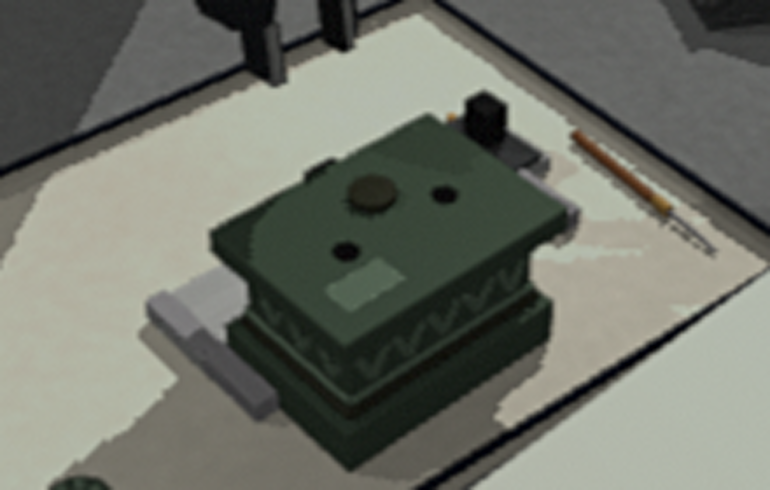

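Run:
```python
from h import *
import pickle
p=pickle.load(open("wrist9.pkl","rb"))
cv2.imwrite("pics/w9a.png",cv2.resize(p["pixels"][180:310,120:290,::-1],None,fx=4.5,fy=4.5,interpolation=cv2.INTER_CUBIC))
cv2.imwrite("pics/w9b.png",cv2.resize(p["pixels"][180:310,280:450,::-1],None,fx=4.5,fy=4.5,interpolation=cv2.INTER_CUBIC))
C=cloud(p).reshape(-1,3)
k=(C[:,2]>.04)&(C[:,2]<.055)&(C[:,1]>-.03)&(C[:,1]<.05)&(C[:,0]>.55)&(C[:,0]<.62)
print("block top y",C[k].min(0),C[k].max(0),np.median(C[k],0))
k=(C[:,2]>.05)&(C[:,2]<.06)&(C[:,1]>-.14)&(C[:,1]<-.07)&(C[:,0]>.55)&(C[:,0]<.615)
print("grip top",C[k].min(0),C[k].max(0),np.median(C[k],0))
# rule model overlay pts, yaw .8
def rp(x,y,z,yaw=.8): return R.from_euler('z',yaw,degrees=True).apply(np.array([x,y,z])/1000)+[.6271,-.2069,.004]
for n,q in {"corner top":(0,0,10),"fj tip in":(45,0,14),"fj back in":(-54,0,14),"edge130":(0,150,10)}.items(): print(n,((proj(p,rp(*q))[0]-[120,180]+.5)*4.5-.5).round(), ((proj(p,rp(*q))[0]-[280,180]+.5)*4.5-.5).round())
```

```text
block top y [0.57936319 0.00067791 0.04007484] [0.6020708  0.01894695 0.04806178] [0.58947676 0.00837566 0.04580535]
grip top [ 0.57992937 -0.11762327  0.05004986] [ 0.60479983 -0.09546219  0.05740475] [ 0.59028779 -0.10644461  0.05545932]
corner top [185. 316.] [-535.  316.]
fj tip in [219. 500.] [-501.  500.]
fj back in [132.  77.] [-588.   77.]
edge130 [945. 322.] [225. 322.]
```

View pics/w9a.png

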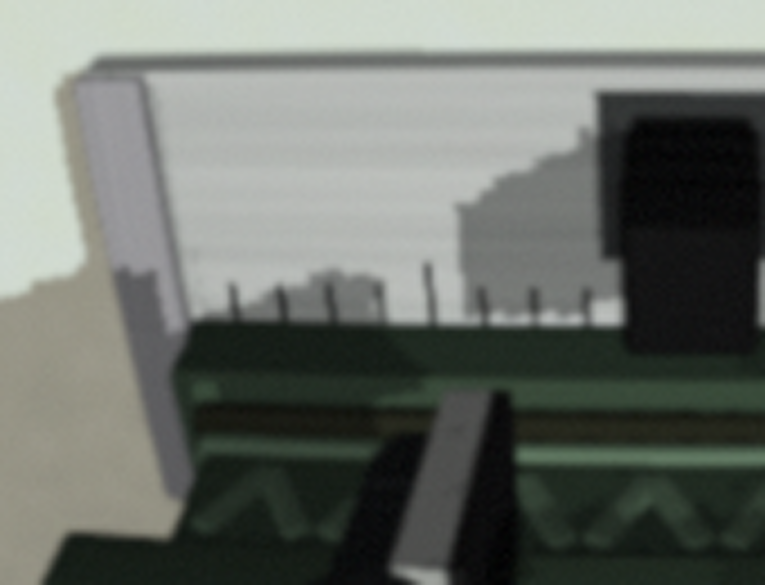

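View pics/w9b.png

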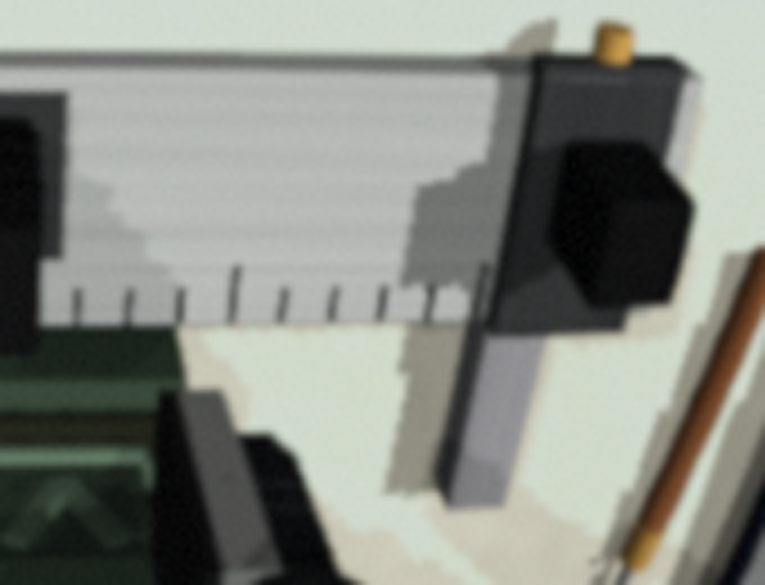

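The straight edge shows flush along the whole foot, and the fixed jaw meets the right-hand corner at about (188,330) in the crop. Next I'll push the sliding jaw with shut fingers from its +y side.

```bash
python3 -m inch '[[-1,4,0,0,0,0,0],[-1,4.5,0.3,0,0,0,0],[-0.2,4.5,0,0,0,0,0],[0,2.2,0,0,0,0,0],[0,0,0,0,0,0,0]]' 20
cat > to.py <<'E'
from plan import *
import sys
s=get_state(); Rt=q2R(s["orientation"]); t=np.array(list(map(float,sys.argv[1:4])))
print("t",s["clock"],"tcp",s["tcp_pos"].round(4),"shift cm",((t-s["tcp_pos"])@Rt*100).round(2),"F",s["wrist_force"].round(1),"M",s["ft_torque"].round(2),"gap",round(s["finger_gap"],4))
E
python3 to.py .5905 .046 .028
```

```text
clock: 24.65
tcp_pos: [0.5921, 0.0489, 0.1172]
orientation: [0.069, -0.01, 0.998, 0.001]
wrist_force: [0.0, 1.0, -0.0]
finger_gap: -0.0001
t 24.65 tcp [0.5921 0.0489 0.1172] shift cm [ 1.4  -0.29  8.81] F [ 0.  1. -0.] M [0.01 0.05 0.06] gap -0.0001
```

```bash
python3 -m inch '[[0.5,-0.2,3,0,0,0,0],[0.5,0,3,0,0,0,0],[0.4,0,2.2,0,0,0,0],[0,0,0,0,0,0,0],[0,0,0,0,0,0,0]]'; python3 to.py .5905 .046 .028
python3 - <<'E'
from h import *
p=shot("wrist"); cv2.imwrite("pics/w10.png",p["pixels"][:,:,::-1])
p=shot("scene"); cv2.imwrite("pics/s10.png",cv2.resize(p["pixels"][180:340,170:400,::-1],None,fx=3.3,fy=3.3,interpolation=cv2.INTER_CUBIC))
E
```

```text
clock: 25.15
tcp_pos: [0.59, 0.0429, 0.0342]
orientation: [0.069, -0.007, 0.998, 0.0]
wrist_force: [1.2, -0.1, 0.5]
finger_gap: -0.0
t 25.15 tcp [0.59   0.0429 0.0342] shift cm [0.03 0.31 0.62] F [ 1.2 -0.1  0.5] M [-0.03  0.08 -0.06] gap -0.0
```

View pics/w10.png

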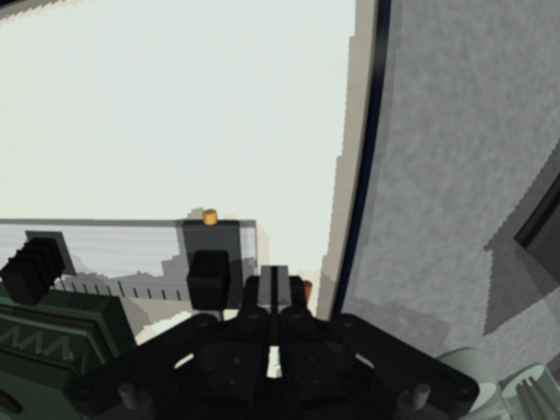

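View pics/s10.png

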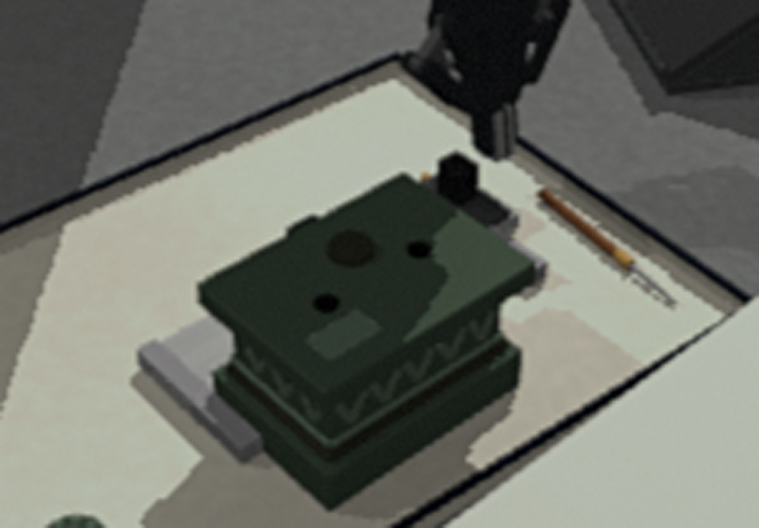

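```bash
python3 -m inch '[[0.08,0,0.6,0,0,0,0],[0,-1,0,0,0,0,0],[0,-1,0,0,0,0,0],[0,-1,0,0,0,0,0],[0,0,0,0,0,0,0]]'; python3 to.py .5905 -.028 .028
```

```text
clock: 25.75
tcp_pos: [0.5908, 0.0119, 0.0283]
orientation: [0.07, -0.006, 0.998, -0.0]
wrist_force: [0.4, 0.6, -0.0]
finger_gap: -0.0002
t 25.75 tcp [0.5908 0.0119 0.0283] shift cm [ 0.08 -3.99  0.02] F [ 0.4  0.6 -0. ] M [-0.02  0.08  0.01] gap -0.0002
```

```bash
python3 -m inch '[[0,-0.8,0,0,0,0,0],[0,-0.8,0,0,0,0,0],[0,-0.5,0,0,0,0,0],[0,0,0,0,0,0,0]]'; python3 to.py .5905 -.028 .028
python3 - <<'E'
from h import *
p=shot("wrist"); cv2.imwrite("pics/w11.png",p["pixels"][:,:,::-1])
E
```

```text
clock: 26.15
tcp_pos: [0.5908, -0.0081, 0.028]
orientation: [0.069, -0.007, 0.998, -0.0]
wrist_force: [0.2, -0.4, -0.4]
finger_gap: -0.0
t 26.15 tcp [ 0.5908 -0.0081  0.028 ] shift cm [ 0.06 -1.99 -0.01] F [ 0.2 -0.4 -0.4] M [-0.    0.14 -0.03] gap -0.0
```

View pics/w11.png

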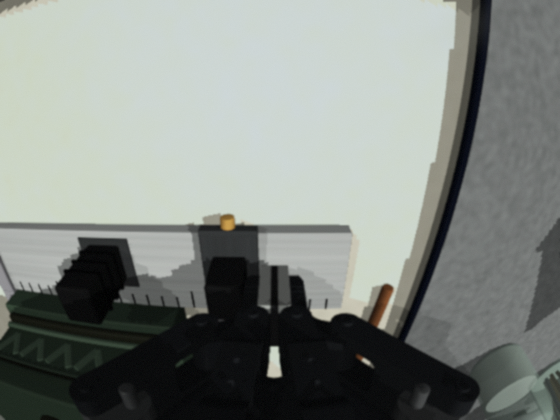

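```bash
python3 -m inch '[[0,-0.4,0,0,0,0,0],[0,-0.3,0,0,0,0,0],[0,0,0,0,0,0,0]]'
python3 - <<'E'
from h import *
p=shot("wrist"); cv2.imwrite("pics/w12.png",cv2.resize(p["pixels"][200:330,100:330,::-1],None,fx=3.4,fy=3.4,interpolation=cv2.INTER_CUBIC))
E
```

```text
clock: 26.5
tcp_pos: [0.5908, -0.0145, 0.028]
orientation: [0.069, -0.007, 0.998, 0.0]
wrist_force: [-0.3, 0.3, -0.9]
finger_gap: 0.0002
```

View pics/w12.png

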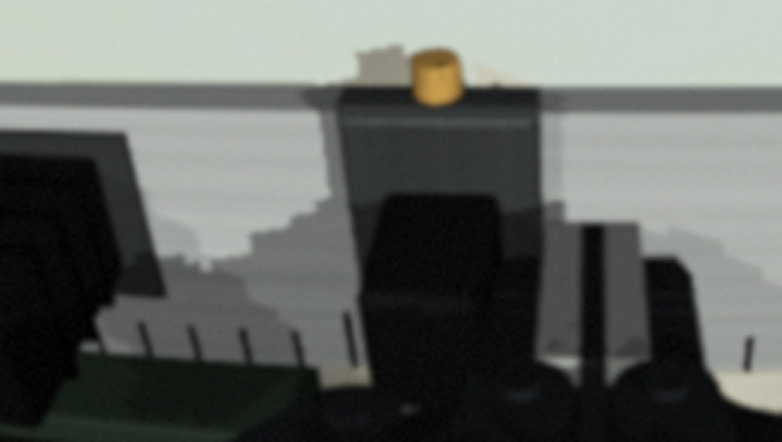

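About 10 mm remains: the carriage edge is at column 368 and the foot end at 318, with 51 px per 10 mm tick.

```bash
python3 -m inch '[[0,-0.3,0,0,0,0,0],[0,-0.3,0,0,0,0,0],[0,0,0,0,0,0,0],[0,0,0,0,0,0,0]]'|egrep 'tcp|force'; for i in 1 2; do python3 -m inch '[[0,-0.1,0,0,0,0,0],[0,0,0,0,0,0,0],[0,0,0,0,0,0,0]]'|egrep 'tcp|force'; done
```

```text
tcp_pos: [0.591, -0.0204, 0.0281]
wrist_force: [-0.5, 0.1, 0.4]
tcp_pos: [0.591, -0.0213, 0.0281]
wrist_force: [-0.1, -0.1, 0.5]
tcp_pos: [0.591, -0.0223, 0.028]
wrist_force: [-0.4, 0.5, -0.2]
```

```bash
for i in 1 2; do python3 -m inch '[[0,-0.05,0,0,0,0,0],[0,0,0,0,0,0,0],[0,0,0,0,0,0,0]]'|egrep 'tcp|force'; done;  python3 - <<'E'
from h import *
p=shot("wrist"); cv2.imwrite("pics/w13.png",cv2.resize(p["pixels"][200:330,100:330,::-1],None,fx=3.4,fy=3.4,interpolation=cv2.INTER_CUBIC))
E
```

```text
tcp_pos: [0.591, -0.0228, 0.028]
wrist_force: [0.1, 0.6, -0.2]
tcp_pos: [0.591, -0.0233, 0.0281]
wrist_force: [1.0, 0.3, -0.3]
```

View pics/w13.png

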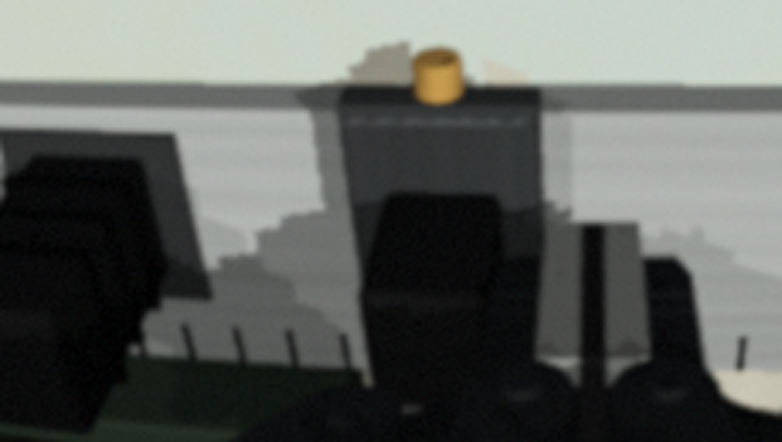

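```bash
for i in 1 2 3; do python3 -m inch '[[0,-0.05,0,0,0,0,0],[0,0,0,0,0,0,0],[0,0,0,0,0,0,0]]'|egrep 'tcp|force'; done
```

```text
tcp_pos: [0.591, -0.0238, 0.0281]
wrist_force: [0.2, 1.1, 0.7]
tcp_pos: [0.591, -0.0243, 0.028]
wrist_force: [0.2, 0.7, -0.2]
tcp_pos: [0.591, -0.0248, 0.028]
wrist_force: [0.9, -0.3, 0.7]
```

```bash
for i in 1 2 3; do python3 -m inch '[[0,-0.05,0,0,0,0,0],[0,0,0,0,0,0,0],[0,0,0,0,0,0,0]]'|egrep 'tcp|force'; done
```

```text
tcp_pos: [0.591, -0.0253, 0.028]
wrist_force: [-0.3, 1.0, 0.6]
tcp_pos: [0.5911, -0.0258, 0.028]
wrist_force: [0.5, 0.3, -0.1]
tcp_pos: [0.5911, -0.0263, 0.028]
wrist_force: [0.3, -0.6, 0.4]
```

```bash
for i in 1 2 3; do python3 -m inch '[[0,-0.05,0,0,0,0,0],[0,0,0,0,0,0,0],[0,0,0,0,0,0,0]]'|egrep 'tcp|force'; done;  python3 - <<'E'
from h import *
p=shot("wrist"); cv2.imwrite("pics/w14.png",cv2.resize(p["pixels"][200:330,100:330,::-1],None,fx=3.4,fy=3.4,interpolation=cv2.INTER_CUBIC))
p=shot("scene"); cv2.imwrite("pics/s14.png",cv2.resize(p["pixels"][180:340,170:400,::-1],None,fx=3.3,fy=3.3,interpolation=cv2.INTER_CUBIC))
E
```

```text
tcp_pos: [0.5911, -0.0268, 0.028]
wrist_force: [0.4, 0.0, -0.2]
tcp_pos: [0.5911, -0.0273, 0.028]
wrist_force: [0.1, 0.1, 0.6]
tcp_pos: [0.5911, -0.0278, 0.0281]
wrist_force: [0.2, 0.1, -0.2]
```

View pics/w14.png

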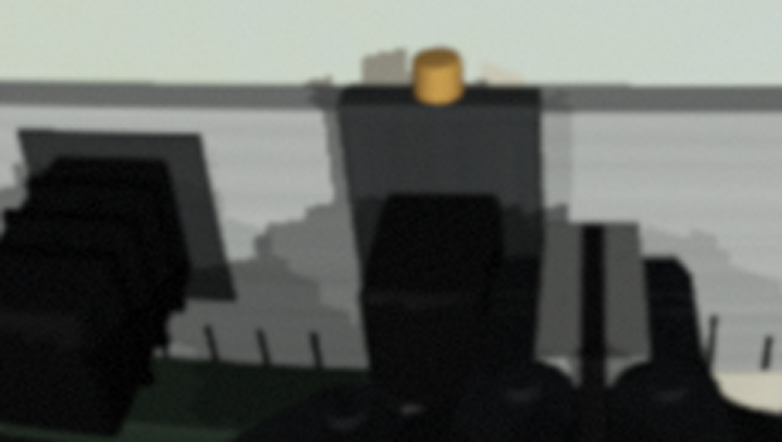

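View pics/s14.png

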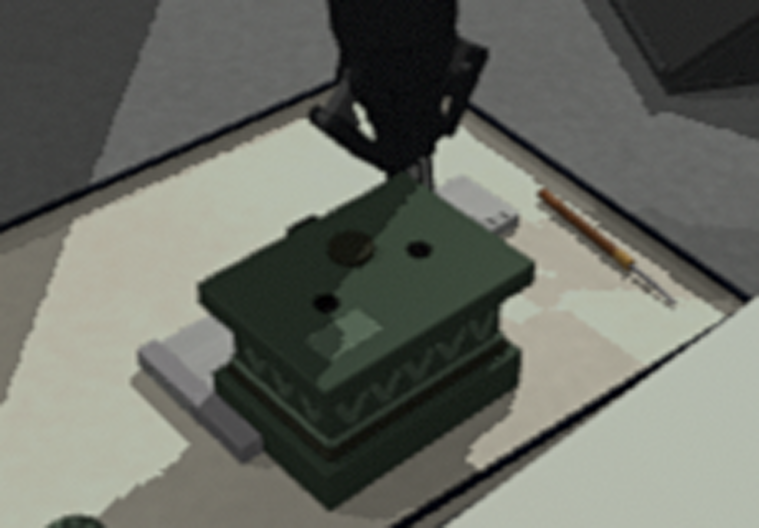

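```bash
for i in 1 2 3 4; do python3 -m inch '[[0,-0.05,0,0,0,0,0],[0,0,0,0,0,0,0]]'|egrep 'tcp|force'; done
```

```text
tcp_pos: [0.5911, -0.0283, 0.0281]
wrist_force: [-0.3, 1.0, -0.2]
tcp_pos: [0.5911, -0.0288, 0.028]
wrist_force: [-0.2, 0.5, 0.1]
tcp_pos: [0.5911, -0.0293, 0.0281]
wrist_force: [0.1, 0.2, 0.4]
tcp_pos: [0.5911, -0.0295, 0.0281]
wrist_force: [0.4, 1.6, 1.4]
```

```bash
for i in 1 2 3 ; do python3 -m inch '[[0,-0.05,0,0,0,0,0],[0,0,0,0,0,0,0]]'|egrep 'tcp|force'; done
```

```text
tcp_pos: [0.5911, -0.0296, 0.0281]
wrist_force: [0.0, 4.8, 2.0]
tcp_pos: [0.591, -0.0297, 0.0281]
wrist_force: [-0.2, 6.6, 0.7]
tcp_pos: [0.591, -0.0297, 0.0281]
wrist_force: [-0.4, 8.4, 1.6]
```

Contact: the finger has stalled and the force has risen to 8 N. I'm backing off along +y, then going up.

```bash
python3 -m inch '[[0,0.3,0,0,0,0,0],[0,1,0,0,0,0,0],[0.4,0,-3,0,0,0,0],[0.5,-1.5,-3.5,0,0,0,0],[0.5,-1.5,-3.5,0,0,0,0]]';python3 -m inch '[[0,-2,0,0,0,0,0],[0,0,0,0,0,0,0],[0,0,0,0,0,0,0]]'
python3 - <<'E'
from h import *
import pickle
p=shot("wrist"); pickle.dump(p,open("w15.pkl","wb")); cv2.imwrite("pics/w15.png",cv2.resize(p["pixels"][160:340,80:400,::-1],None,fx=2.4,fy=2.4,interpolation=cv2.INTER_CUBIC))
p=shot("scene"); pickle.dump(p,open("s15.pkl","wb"));cv2.imwrite("pics/s15.png",cv2.resize(p["pixels"][200:340,170:390,::-1],None,fx=3.5,fy=3.5,interpolation=cv2.INTER_CUBIC))
E
```

```text
clock: 32.9
tcp_pos: [0.5628, -0.0484, 0.1257]
orientation: [0.069, -0.008, 0.998, -0.0]
wrist_force: [0.2, -0.0, 0.5]
finger_gap: -0.0003
clock: 33.2
tcp_pos: [0.5636, -0.0687, 0.1249]
orientation: [0.069, -0.007, 0.998, 0.0]
wrist_force: [-1.0, 1.3, -0.3]
finger_gap: 0.0001
```

View pics/w15.png

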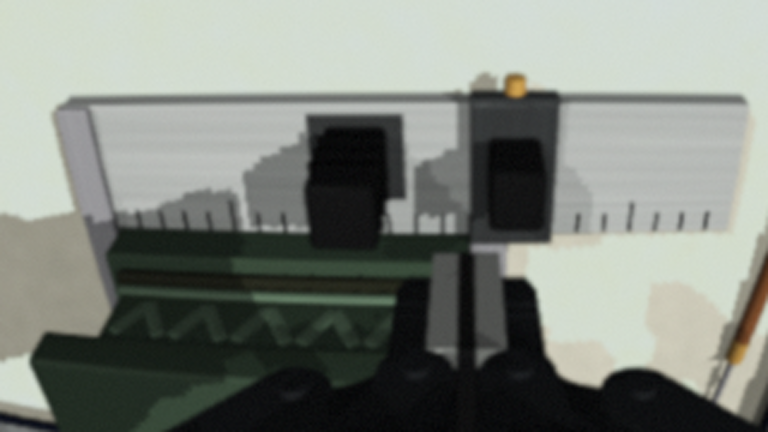

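View pics/s15.png

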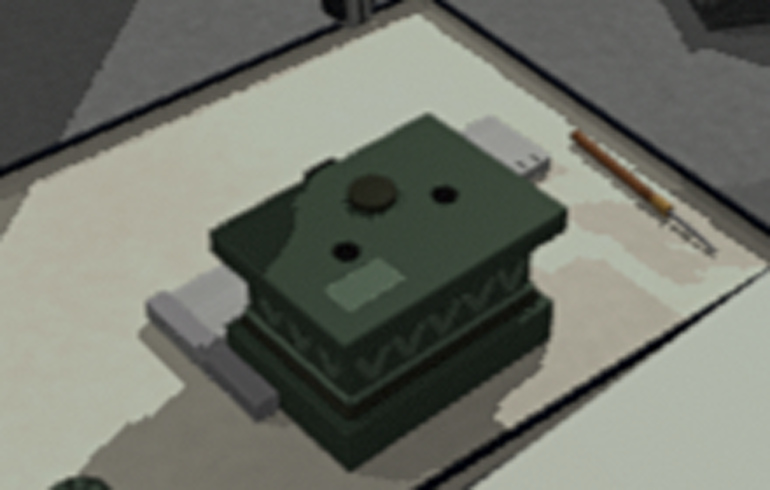

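Run:
```python
from h import *
import pickle
np.set_printoptions(precision=4,suppress=True)
p=pickle.load(open("w15.pkl","rb")); C=cloud(p).reshape(-1,3)
def ext(k): 
    Q=C[k]; return [np.percentile(Q[:,i],[1,99]).mean().round(4) for i in range(3)],len(Q)
b=(C[:,2]>.041)&(C[:,2]<.052)&(C[:,1]>-.08)&(C[:,1]<-.02)&(C[:,0]>.57)&(C[:,0]<.612)
g=(C[:,2]>.051)&(C[:,2]<.062)&(C[:,1]>-.14)&(C[:,1]<-.08)&(C[:,0]>.57)&(C[:,0]<.612)
print("block",ext(b),"grip",ext(g))
# beam plane
k=(C[:,0]>.58)&(C[:,0]<.62)&(C[:,2]>.005)&(C[:,2]<.022)&(((C[:,1]>-.19)&(C[:,1]<-.13))|((C[:,1]>-.02)&(C[:,1]<.025)))
Q=C[k]; print("beam plane slopes,z",np.linalg.lstsq(np.c_[Q[:,:2]-[.59,-.107],np.ones(len(Q))],Q[:,2],rcond=None)[0],len(Q))
a=pickle.load(open("scene9.pkl","rb"))["pixels"]; c=pickle.load(open("s15.pkl","rb"))["pixels"]
d=np.abs(a.astype(int)-c).sum(2)[270:325,205:255]; print("fixed jaw change",d.mean(),d.max())
cv2.imwrite("pics/w15z.png",cv2.resize(p["pixels"][190:300,200:330,::-1],None,fx=5.4,fy=5.4,interpolation=cv2.INTER_CUBIC))
```

```text
block ([np.float64(0.5912), np.float64(-0.0518), np.float64(0.0444)], 637) grip ([np.float64(0.5924), np.float64(-0.1061), np.float64(0.0542)], 871)
beam plane slopes,z [ 0.0028 -0.0001  0.0137] 4397
fixed jaw change 10.929818181818181 198
```

View pics/w15z.png

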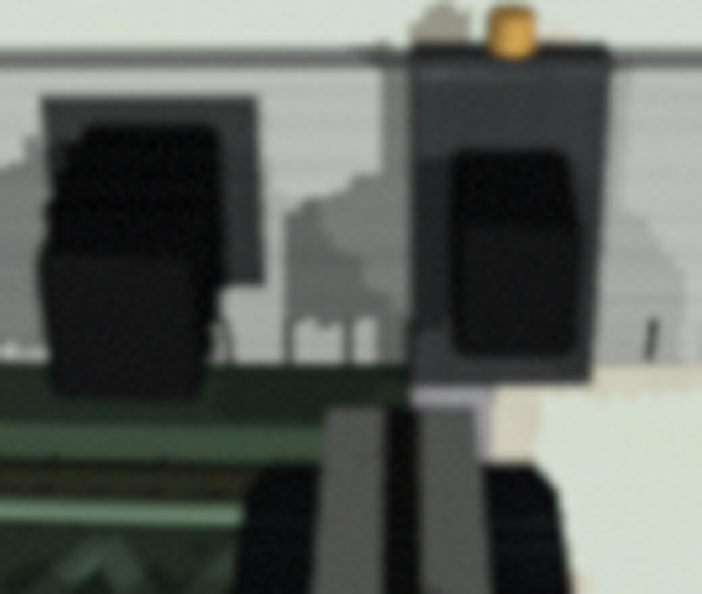

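```bash
python3 -c "
from workcell import workorder,get_state
s=get_state();print(s['clock'],s['wrist_force'],s['qvel'].round(3))
print(workorder.hand_in())"
```

```text
33.3 [-0.18639325  0.32662812 -1.09560846] [ 0.006  0.004 -0.001  0.     0.002 -0.003]
the job is handed in; nothing more can be done
None
```

I laid the rule flat along the front of the base with its fixed jaw on the right-hand end. I then slid the loose jaw shut on the left-hand end and handed the job in at about 33 s.

**Method:** I gripped the rule's block, lifted it off the rest, levelled it in the air and lowered it in front of the base. I eased it against the front face and right-hand end until I felt contact. With the gripper released and raised, I pushed the thumb block along with shut fingers. It stalled at about 8 N, and I withdrew.

**Last checks:**
- **Flat:** the top of the beam measured 13.7 mm above the bench, where about 14 mm is expected. Its slope was under 0.003 rad.
- **Flush:** the straight edge looked flush with the foot at both ends in the wrist picture, and the fixed jaw still sat on the right-hand end.
- **Closed:** the thumb block was 54.3 mm from the grip centre, which puts the jaw near 0.019 and the opening near 139 mm. The foot is 140 mm, and the camera is only good to about 2 mm.
- **Forces:** readings at the wrist stayed below about 11 N throughout.
- **Other things:** the probe, rosette, bottle and dish were not touched. The probe stayed in place in the pictures, but I did not re-measure any of them at the end.

**Inconclusive:** I compared the scene pictures from before and after closing the jaw. The area around the fixed jaw changed in brightness, mean 11 and maximum 198 (summed over the colours). I put this down to the arm's shadow moving, since the jaw looked to be in the same place.

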